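# Fit the tube block into the dry-block heater

## Robot

A 6-joint arm with a two-finger parallel gripper is mounted at the origin on the work surface. World frame = base frame: x ahead of the robot, y to its left, z up, the work surface at z = 0. Lengths are in mm, angles in rad, forces in N, time in s.
With the tool pointing down it reaches from about 275 to 750 mm from the base axis. Payload 10.2 kg.
Tool frame: the origin (TCP) lies at the very end of the fingers, on their centre line; the grasp point (between the pads) lies behind it (ctrl.grasp_offset is the z of the grasp point in the tool frame, in mm); z points along the fingers, y is the direction in which the jaws open and shut (so a half turn about z gives the same grasp; the last joint's range is limited). The gripper opens to 85 mm and grips with 20 to 120 N. Pads are 22 mm wide; open, the fingers measure 114 mm over their backs; the gripper's body (76 mm by 85 mm) begins 54 mm behind the grasp point. The pads swing forward as they close: fully open they stand 13 mm farther back than shut.
Start: joints at [1.01, 0.313, 1.498, -0, 1.331, -0.223], TCP at [174.004, 495.332, 231.294] pointing down, gripper open.
Joint ranges: [-2.94, 2.94], [-0.97, 2.17], [0.19, 2.56], [-1.23, 4.37], [0.02, 3.11], [-2.88, 2.88]. Speed limits (rad/s): [2.39, 2.39, 3.01, 3.14, 3.14, 3.14].

## Interface

Orientations are given as a unit quaternion [w, x, y, z].
In Python, from rig import ctrl, capture, job gives the robot as it stands. The module is installed in compiled form; this text tells all that it offers.
- The arm moves only by the tool move_arm, never from a script. Its argument "series" is a list of rows, each a list of 7 numbers: the turn, a rotation vector about the tool's x, y, z in rad, then the shift along the tool's x, y, z in cm, then the opening, from 0 (shut) to 1 (fully open). A call has 1 to 5 rows; each row is the pose to reach, as a shift and turn from the pose measured when the call began, along the tool's axes at that moment; what a row does not reach only later rows make up. A row lasts 1/12 s, in which the tool goes at most 41.7 mm and 7.16 degrees, less where a joint would pass 70% of its speed; a pose out of reach is approached as far as the arm can. A call with a gripper value outside its range is refused whole. The fingers move at their own pace and stop on an object; "grip_force" is the grip in N (left out, the last holds). Time passes only in rows, so rows that repeat a pose let the fingers close. It gives the time, the measured TCP pose, the force and the opening at its end, in the units of the state.
- ctrl.sense(): the state, without advancing time (a new reading comes with each control period).
- capture(name): name is "side" or "top" or "wrist"; returns a dict with "frame" (384x512x3 uint8, red, green, blue), "mtx" (3x3 intrinsics, pixels), "R" (3x3) and "t" (3): a world point X has camera coordinates R X + t. Camera axes: x right, y down, z forward; pixel columns grow to the right and rows downward; lengths in mm; the calibration is good to about 2 mm. A picture is of the moment at which its call begins. There is no depth.
- job.finish_job(): hands the job in, once; it reports no verdict.
The state is a dict: "time_s": time; "joints": joint angles; "dq": joint speeds; "tau": joint torques, N m; "eef_pos": TCP position; "ee_rot": TCP orientation; "force": force on the tool from outside, world axes, zero at the start; "wrist_torque": the same for the moment, N m; "grip_width": opening from 0.0 (shut) to 1.0 (fully open).
Only numpy, scipy, OpenCV 4.12 (cv2) and the standard library are available. Lean on these libraries where they do the work, as an engineer would, in place of code of your own. Each camera call takes 0.05 s, during which the arm holds its last target.

## Task

Take the taller aluminium tube block (the one with eight large wells) out of the rack, lay it flat on the bare bench with its wells facing up and let go of it there. Then take it again across its sides, set it wells up into the bay of the heater, and press it down until its face is flush with the heater's top. Leave the small block in its rack pocket and knock nothing over.

Things in the scene. Friction and masses are not known exactly. Their poses are not given: they have to be found in the camera images.
- block: Aluminium tube block to fit: 110 (x) x 62 (y) x 30 mm (z), about 0.45 kg, eight 19 mm wells in one broad face. Origin: centre of the other broad face (underside); z points out through the wells' face. Starts on end in a rack pocket, top end 116 mm above the bench, x straight down, z level, wells away from the robot. Grasp across the 62 mm width. May go in either way round lengthwise.
- block_face (a point): Point at the centre of the block's wells' face, 30 mm from block along its z; same axes as block.
- small_block: A shorter aluminium block that stays where it is: 85 x 62 x 30 mm, with 24 small wells of 9 mm, standing on end in the other rack pocket. Origin and axes as for block (underside centre, z out of the wells' face).
- rack: Fixed grey storage rack, 75 mm (x) by 210 mm (y) by 30 mm high; origin at its underside's centre on the bench, z up. Two pockets at y = -60 and +60 mm, each 34 x 66 mm, 24 mm deep (floor 6 mm above the bench); either may hold the taller block. The gap between the two blocks is about 58 mm.
- heater: Fixed heater: grey body 160 (x) x 130 mm (y), top 80 mm above the bench; black control panel at its -x end (out to x = -142 mm, 70 mm high). Origin: on the bench under the bay's centre; z up. Bare bench about 200 mm wide lies between heater and rack (around world y = 0, world x = 0.40 to 0.60 m).
- bay (a point): Centre of the bay's mouth, level with the heater's top (80 mm above the bench), z up. The bay is a rectangular recess 115 mm along x by 67 mm along y (2.5 mm play on each side of the block, 3 mm chamfer at the mouth), walls vertical.
- platen (a joint): Travel (m) of the bay's stiff floor plate. 0: raised, 15 mm below the heater's top, a block on it stands 15 mm proud. 0.015: at its stop, block flush. Starts at 0 to 0.003. Friction 14 N: the block's weight alone does not move it; 10 to 15 N more, pressed slowly on the block, does. It stays where it is left.
- beaker: Glass beaker, 68 mm wide, 85 mm high, upright beyond the bare stretch; origin under its centre. A bystander.
- bottle_a: Glass bottle with blue cap, 72 mm wide, 170 mm high, beyond the heater and rack; origin under its centre. A bystander.
- bottle_b: Glass bottle with orange cap, 80 mm wide, 190 mm high, beyond the heater and rack; origin under its centre. A bystander.
- bottle_c: Glass bottle with blue cap, 64 mm wide, 140 mm high, to the left of the rack; origin under its centre. A bystander.
Not all that is in view belongs to the job. What is shaped like the block but red is not meant.

How it is judged:
By the outcome, as a careful person would: the job done as asked, in the order asked, and still so for the second after the job is handed in, with the robot touching nothing.
It also fails if it takes over 58 s, if anything falls off the work surface, if the arm or the gripper's body presses on something with over 40 N, if the wrist force passes 120 N, or if a joint passes its speed limit or range.

## Working session

There is one attempt and no reset: what is moved stays moved. The work goes in short steps, Python scripts to look and compute and a tool call to move; the robot and the scene stay as the last step left them, time stands still between calls to the robot, and variables do not carry over. Pictures are saved under pics/ and viewed, and the job is handed in when it is done.

Besides the shell and the picture viewer there is one more tool, called after ">>>" in YAML: its name, and indented under it one key for each argument. move_arm: Moves the arm, as the interface text tells. Its arguments: {"type":"object","properties":{"series":{"type":"array","items":{"type":"array","items":{"type":"number"}}},"grip_force":{"type":"number"}},"required":["series"]}

```bash
mkdir -p pics; python3 - <<'E'
from rig import ctrl,capture,job
import cv2,numpy as np
print(ctrl.sense()); print(ctrl.grasp_offset)
for n in ["side","top","wrist"]:
    c=capture(n); cv2.imwrite(f"pics/{n}0.png",c["frame"][:,:,::-1]); np.savez(f"{n}0.npz",**c)
    print(n,c["mtx"].round(1).tolist(),c["R"].round(3).tolist(),c["t"].round(1), (-c["R"].T@c["t"]).round(0))
E
```

```text
{'time_s': 0.0, 'joints': array([ 1.00957749e+00,  3.13456139e-01,  1.49846387e+00,  4.60715521e-06,
        1.33100473e+00, -2.23408281e-01]), 'dq': array([ 0.00042784, -0.00143521,  0.00012935,  0.0009428 ,  0.00099721,
        0.00039309]), 'tau': array([-1.17176191e-03, -4.12258458e+01, -2.59744585e+01, -2.35593934e-04,
        4.11848261e-03,  9.16201174e-06]), 'eef_pos': array([173.86492965, 495.09070534, 230.721855  ]), 'ee_rot': array([-2.56713820e-04,  1.68103811e-01,  9.85769073e-01, -6.14586618e-04]), 'force': array([-0.62142123, -0.60197143, -0.88650544]), 'wrist_torque': array([-0.05776316, -0.012046  , -0.00995505]), 'grip_width': 0.9988942399433909}
-18.700000000000003
side [[393.4, 0.0, 257.6], [0.0, 393.4, 194.3], [0.0, 0.0, 1.0]] [[-0.793, -0.61, -0.001], [-0.453, 0.59, -0.668], [0.408, -0.529, -0.744]] [521.2 296.6 806.1] [219. 569. 798.]
top [[348.1, 0.0, 253.9], [0.0, 348.1, 191.7], [0.0, 0.0, 1.0]] [[0.007, -1.0, 0.011], [-0.993, -0.008, -0.115], [0.115, -0.01, -0.993]] [  54.7  590.4 1011.6] [ 470.   69. 1072.]
wrist [[278.1, 0.0, 256.7], [0.0, 278.1, 191.0], [0.0, 0.0, 1.0]] [[0.331, 0.944, -0.001], [0.901, -0.315, 0.298], [0.281, -0.1, -0.955]] [-523.2  -40.4  380.7] [102. 519. 375.]
```

View pics/side0.png

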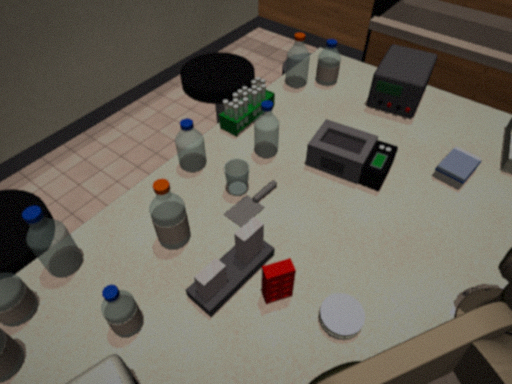

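View pics/top0.png

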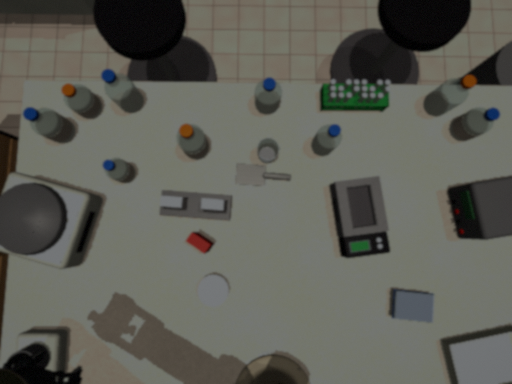

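View pics/wrist0.png

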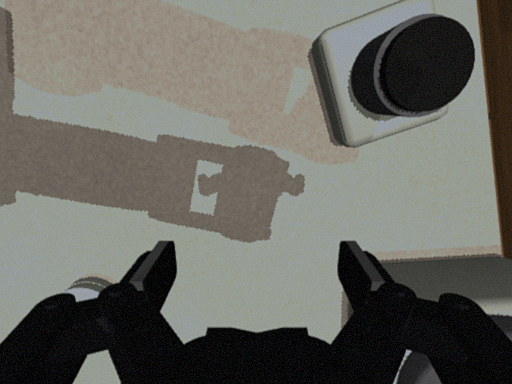

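```bash
cat > h.py <<'E'
import numpy as np,cv2
def ray(c,u,v,z):
    d=c["R"].T@np.linalg.solve(c["mtx"],[u,v,1.]); o=-c["R"].T@c["t"]
    return o+d*(z-o[2])/d[2]
def proj(c,X):
    p=(np.asarray(X,float)@c["R"].T+c["t"])@c["mtx"].T
    return p[...,:2]/p[...,2:]
def crop(c,x0,y0,x1,y1,f,name):
    im=c["frame"][y0:y1,x0:x1,::-1]
    im=cv2.convertScaleAbs(im,alpha=1.5,beta=10)
    im=cv2.resize(im,None,fx=f,fy=f,interpolation=cv2.INTER_CUBIC)
    for x in range((x0+9)//10*10,x1,10): cv2.putText(im,str(x),((x-x0)*f,8),0,.3,(0,0,255)); cv2.line(im,((x-x0)*f,10),((x-x0)*f,14),(0,0,255))
    for y in range((y0+9)//10*10,y1,10): cv2.putText(im,str(y),(0,(y-y0)*f+3),0,.3,(0,0,255)); cv2.line(im,(20,(y-y0)*f),(24,(y-y0)*f),(0,0,255))
    cv2.imwrite(f"pics/{name}.png",im)
E
python3 - <<'E'
from h import *
t=np.load("top0.npz"); s=np.load("side0.npz")
crop(t,150,160,300,260,5,"t_rack"); crop(t,310,160,410,270,5,"t_heat")
crop(s,180,170,310,315,4,"s_rack"); crop(s,295,110,405,200,6,"s_heat")
E
```

```text
(no output)
```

View pics/t_rack.png

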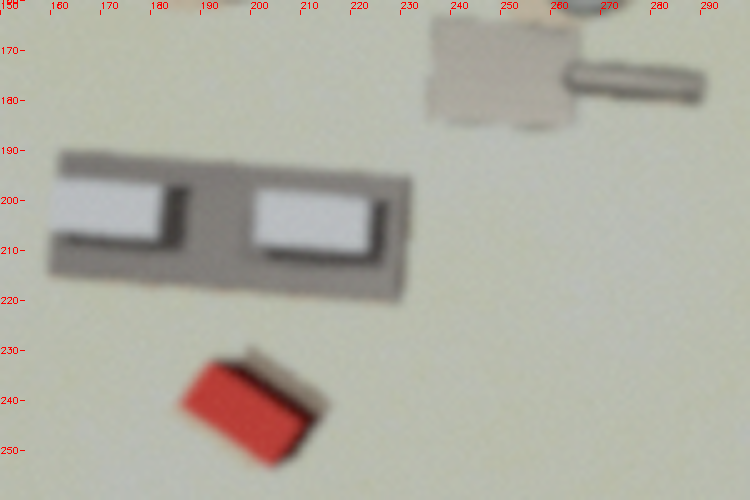

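View pics/t_heat.png

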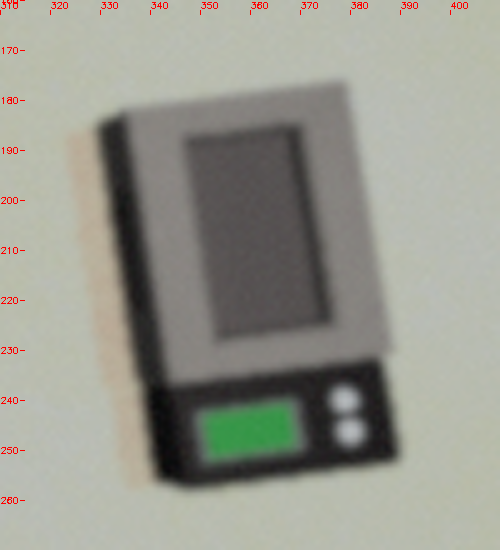

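View pics/s_rack.png

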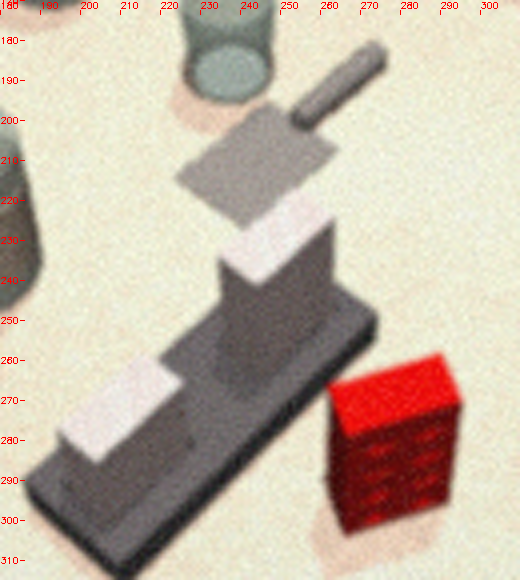

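View pics/s_heat.png

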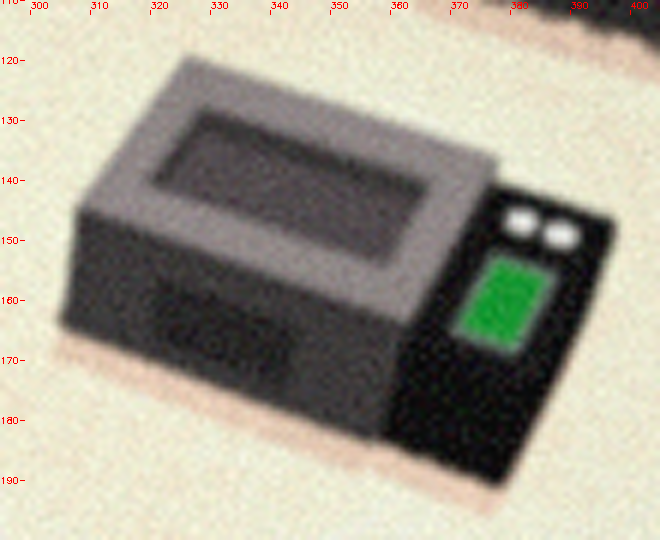

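```bash
cat > fit.py <<'E'
from h import *
from scipy.optimize import least_squares
t=np.load("top0.npz"); s=np.load("side0.npz")
def fit(lx,ly,z,pt,ps,x0,h=None):
    # corners order given in local (+-,+-)
    L=np.array([[lx,ly],[lx,-ly],[-lx,-ly],[-lx,ly]])
    def W(p):
        c,q=np.cos(p[2]),np.sin(p[2]); w=L@np.array([[c,q],[-q,c]])+p[:2]
        return np.c_[w,np.full(4,z)]
    out=[]
    for which in ("t","s","both"):
        def f(p):
            w=W(p); r=[]
            if which!="s" : r.append(proj(t,w)-pt)
            if which!="t" : r.append(proj(s,w)-ps)
            return np.concatenate(r).ravel()
        o=least_squares(f,x0); print(which,o.x.round([1,1,4]),np.abs(o.fun).max().round(2))
    return o.x
if __name__=="__main__":
    print("block"); fit(15,31,116,[(200.6,197.6),(224.6,199.6),(224,210.8),(201,209)],[(235,235.5),(254.5,217.5),(263.5,225),(244.5,241.2)],[450,100,0])
    print("heater"); fit(80,65,80,[(335,182),(379.2,176.2),(388.4,230.4),(343.6,237.2)],[(308,144.7),(326.7,119.5),(377.8,136.2),(363,163.7)],[450,-250,0])
    print("bay"); fit(57.5,33.5,80,[(347,187),(370,184.8),(376.4,224.8),(353,228.4)],[(320.3,140.8),(328.8,127.8),(366.7,140.5),(358.3,154.7)],[450,-250,0])
    # rack top corners, small block, misc
    for n,c,pts in [("rackTop",t,[(161.8,190.2,30),(232,195.5,30),(229.8,220,30),(160,215.5,30)]),("red",t,[(185.5,241,75),(193,232.5,75),(212,244,75),(204,253,75)]),("spat",t,[(236,163,0),(266,165,0),(235,184,0),(265,186,0),(290,177,10),(264,175,10)]),
       ("beaker",t,[(268,142,85),(268,157,0)])]:
        for u,v,z in pts: print(n,ray(c,u,v,z).round(0))
    for u,v,z in [(224,214,0),(241,226,0),(264,207,0),(237,170,85)]: print("side",ray(s,u,v,z).round(0))
E
python3 fit.py
```

```text
blockTraceback (most recent call last):
  File "fit.py", line 20, in <module>
    print("block"); fit(15,31,116,[(200.6,197.6),(224.6,199.6),(224,210.8),(201,209)],[(235,235.5),(254.5,217.5),(263.5,225),(244.5,241.2)],[450,100,0])
                    ~~~^^^^^^^^^^^^^^^^^^^^^^^^^^^^^^^^^^^^^^^^^^^^^^^^^^^^^^^^^^^^^^^^^^^^^^^^^^^^^^^^^^^^^^^^^^^^^^^^^^^^^^^^^^^^^^^^^^^^^^^^^^^^^^^^^
  File "fit.py", line 17, in fit
    o=least_squares(f,x0); print(which,o.x.round([1,1,4]),np.abs(o.fun).max().round(2))
                                       ~~~~~~~~~^^^^^^^^^
TypeError: 'list' object cannot be interpreted as an integer
```

```bash
sed -i 's/o.x.round(\[1,1,4\])/o.x.round(3)/' fit.py; python3 fit.py
```

```text
block
t [ 5.44734e+02  1.73393e+02 -5.70000e-02] 1.14
s [ 5.44144e+02  1.75646e+02 -7.40000e-02] 1.07
both [ 5.44523e+02  1.74612e+02 -6.60000e-02] 1.26
heater
t [ 5.45269e+02 -2.49135e+02  1.39000e-01] 0.64
s [ 5.45532e+02 -2.49186e+02  1.43000e-01] 0.75
both [ 5.45393e+02 -2.49135e+02  1.40000e-01] 0.81
bay
t [ 5.45455e+02 -2.49270e+02  1.26000e-01] 0.85
s [ 5.45254e+02 -2.47293e+02  1.34000e-01] 0.83
both [ 5.45503e+02 -2.48615e+02  1.29000e-01] 0.84
rackTop [593. 336.  30.]
rackTop [578. 125.  30.]
rackTop [505. 130.  30.]
rackTop [517. 339.  30.]
red [443. 252.  75.]
red [467. 232.  75.]
red [435. 177.  75.]
red [410. 199.  75.]
spat [684. 115.   0.]
spat [678.  21.   0.]
spat [617. 118.   0.]
spat [612.  24.   0.]
spat [639. -52.  10.]
spat [645.  28.  10.]
beaker [730.  20.  85.]
beaker [704.  15.   0.]
side [684. 110.   0.]
side [624. 113.   0.]
side [615.  27.  -0.]
side [703.  27.  85.]
```

```bash
python3 - <<'E'
from h import *
t=np.load("top0.npz"); s=np.load("side0.npz")
crop(t,150,60,350,200,4,"t_bot")
# bottle b: cap
print("b cap top",ray(t,186,131,190), "side",ray(s,162,187,190))
print("b cap top a",ray(t,334,131,140),ray(t,334,131,170), "side",ray(s,267,105,140),ray(s,267,105,170))
print("c",ray(t,110,165,140),ray(s,111,293,140))
E
```

```text
b cap top [729.15171358 238.1592441  190.        ] side [725.1209062  243.16994039 190.        ]
b cap top a [ 747.94146191 -159.62379706  140.        ] [ 738.99138043 -152.25627357  170.        ] side [ 765.18950911 -184.06102712  140.        ] [ 740.28674943 -149.73122583  170.        ]
c [647.21937121 450.33267261 140.        ] [644.58024396 458.03274093 140.        ]
```

View pics/t_bot.png

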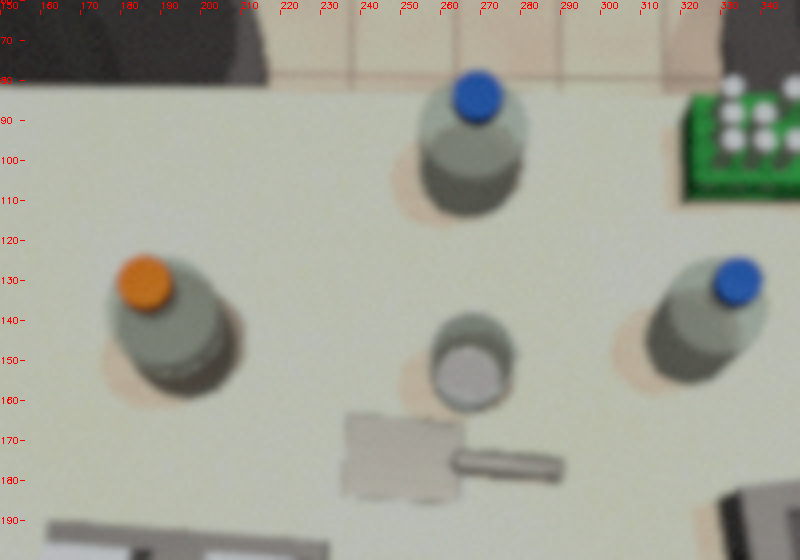

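```bash
cat > g.py <<'E'
import sys
from h import *
from rig import ctrl
from scipy.spatial.transform import Rotation as Ro
def quat(q): return Ro.from_quat([q[1],q[2],q[3],q[0]])
def orient(psi,a):
    a=np.radians(a); u=np.array([np.cos(psi),np.sin(psi),0]); k=np.array([0,0,1.])
    z=np.sin(a)*u-np.cos(a)*k; x=np.cos(a)*u+np.sin(a)*k
    return Ro.from_matrix(np.c_[x,np.cross(z,x),z])
def row(p,psi,a,p0,R0):
    T=orient(psi,a); r=(R0.inv()*T).as_rotvec(); d=R0.inv().apply(np.array(p)-p0)/10
    return [*(float(v) for v in r.round(3)),*(float(v) for v in d.round(2))]
def now():
    s=ctrl.sense(); R=quat(s["ee_rot"]); m=R.as_matrix()
    z=m[:,2]; x=m[:,0]
    print("t",round(s["time_s"],2),"p",s["eef_pos"].round(1),"psi",np.arctan2(m[0,1],-m[1,1])*1 if 0 else round(float(np.arctan2(-m[0,1],m[1,1])+np.pi),4),"z",z.round(3),"F",s["force"].round(1),"T",s["wrist_torque"].round(2),"g",round(s["grip_width"],3),"q",s["joints"].round(2))
    return s["eef_pos"],R
if __name__=="__main__":
    p,R=now()
    v=[float(x) for x in sys.argv[1:]]
    for i in range(0,len(v),5):  # x y z psi a
        print(row(v[i:i+3],v[i+3],v[i+4],p,R)); 
        p=np.array(v[i:i+3]); R=orient(v[i+3],v[i+4])   # chained calls (nominal)
E
python3 g.py 210 460 290 2.3 0  330 370 290 1.8 0  430 280 280 1.3 0  500 220 270 0.8 -6  535 185 260 0.35 -14  541 175 220 -0.066 -25 541 175 140 -0.066 -25
```

```text
t 0.15 p [173.9 495.2 230.9] psi 2.8038 z [-0.001 -0.001 -1.   ] F [-0.3  0.4  0.3] T [-0.04 -0.03 -0.03] g 1.001 q [ 1.01  0.31  1.5  -0.    1.33 -0.22]
[-0.001, 0.0, 0.504, -4.57, -2.13, -5.91]
[0.0, 0.0, 0.5, -14.71, 2.95, 0.0]
[0.0, 0.0, 0.5, -11.04, 7.69, 1.0]
[0.026, -0.103, 0.5, -3.91, 8.35, 1.0]
[0.078, -0.137, 0.444, 0.03, 4.95, 1.0]
[0.139, -0.189, 0.393, 1.18, 1.15, 3.83]
[0.0, 0.0, 0.0, 3.38, 0.0, 7.25]
```

>>> move_arm:
  series:
    - [0,0,0.125,-1.1,-0.5,-1.5,1]
    - [0,0,0.25,-2.3,-1.0,-3.0,1]
    - [0,0,0.375,-3.4,-1.6,-4.5,1]
    - [0,0,0.5,-4.57,-2.13,-5.9,1]
    - [0,0,0.5,-4.57,-2.13,-5.9,1]

```text
time_s: 0.57
eef_pos: [211.5, 459.6, 292.3]
ee_rot: [0.001, 0.41, 0.912, 0.001]
force: [0.0, -0.7, -0.5]
grip_width: 1.0
```

```bash
python3 g.py 330 370 290 1.8 0  430 280 280 1.3 0  500 220 270 0.8 -6  535 185 260 0.35 -14  541 175 220 -0.066 -25 541 175 140 -0.066 -25
```

```text
t 0.57 p [211.5 459.6 292.3] psi 2.2973 z [ 0.002  0.002 -1.   ] F [ 0.  -0.7 -0.5] T [0.01 0.03 0.01] g 1.0 q [ 0.91  0.23  1.45 -0.    1.46  0.18]
[0.003, -0.001, 0.497, -14.57, 2.9, 0.24]
[0.0, 0.0, 0.5, -11.04, 7.69, 1.0]
[0.026, -0.103, 0.5, -3.91, 8.35, 1.0]
[0.078, -0.137, 0.444, 0.03, 4.95, 1.0]
[0.139, -0.189, 0.393, 1.18, 1.15, 3.83]
[0.0, 0.0, 0.0, 3.38, 0.0, 7.25]
```

Tracking is good; chain calls.

>>> move_arm:
  series:
    - [0,0,0.125,-3.6,0.7,0,1]
    - [0,0,0.25,-7.3,1.45,0,1]
    - [0,0,0.375,-10.9,2.2,0,1]
    - [0,0,0.5,-14.6,2.9,0.2,1]
    - [0,0,0.5,-14.6,2.9,0.2,1]

```text
time_s: 0.98
eef_pos: [333.7, 366.8, 288.8]
ee_rot: [0.001, 0.626, 0.78, 0.001]
force: [-0.6, 1.0, -0.5]
grip_width: 0.999
```

>>> move_arm:
  series:
    - [0,0,0.125,-2.8,1.9,0.2,1]
    - [0,0,0.25,-5.5,3.8,0.5,1]
    - [0,0,0.375,-8.3,5.8,0.7,1]
    - [0,0,0.5,-11.0,7.7,1.0,1]
    - [0,0,0.5,-11.0,7.7,1.0,1]

```text
time_s: 1.4
eef_pos: [435.4, 273.3, 277.0]
ee_rot: [0.001, 0.801, 0.598, -0.0]
force: [0.1, 0.9, -0.6]
grip_width: 1.0
```

>>> move_arm:
  series:
    - [0,-0.03,0.125,-1.0,2.1,0.2,1]
    - [0.01,-0.05,0.25,-2.0,4.2,0.5,1]
    - [0.02,-0.08,0.375,-3.0,6.3,0.7,1]
    - [0.03,-0.1,0.5,-3.9,8.4,1.0,1]
    - [0.03,-0.1,0.5,-3.9,8.4,1.0,1]

```text
time_s: 1.82
eef_pos: [506.5, 210.6, 264.9]
ee_rot: [0.019, 0.924, 0.379, -0.051]
force: [0.4, -0.8, 0.0]
grip_width: 0.999
```

```bash
python3 g.py 535 185 260 0.35 -14  541 175 220 -0.066 -25 541 175 140 -0.066 -25
```

```text
t 1.82 p [506.5 210.6 264.9] psi 0.7777 z [-0.08  -0.073 -0.994] F [ 0.4 -0.8  0. ] T [-0.02  0.   -0.03] g 0.999 q [ 0.21  0.4   1.29 -0.05  1.54  1.  ]
[0.071, -0.134, 0.422, 0.28, 3.83, 0.45]
[0.139, -0.189, 0.393, 1.18, 1.15, 3.83]
[0.0, 0.0, 0.0, 3.38, 0.0, 7.25]
```

>>> move_arm:
  series:
    - [0.02,-0.03,0.105,0.1,1.0,0.1,1]
    - [0.035,-0.07,0.21,0.1,1.9,0.2,1]
    - [0.05,-0.1,0.32,0.2,2.9,0.3,1]
    - [0.07,-0.134,0.422,0.3,3.8,0.4,1]
    - [0.07,-0.134,0.422,0.3,3.8,0.4,1]

```text
time_s: 2.23
eef_pos: [535.5, 185.3, 258.7]
ee_rot: [0.022, 0.977, 0.173, -0.122]
force: [-0.3, -0.6, -0.4]
grip_width: 0.999
```

```bash
python3 g.py 541 175 220 -0.066 -25 541 175 150 -0.066 -25
```

```text
t 2.23 p [535.5 185.3 258.7] psi 0.3497 z [-0.23  -0.084 -0.969] F [-0.3 -0.6 -0.4] T [-0.01 -0.1   0.03] g 0.999 q [ 0.15  0.54  1.11 -0.05  1.73  1.37]
[0.14, -0.186, 0.392, 1.11, 1.16, 3.71]
[0.0, 0.0, 0.0, 2.96, 0.0, 6.34]
```

>>> move_arm:
  series:
    - [0.035,-0.047,0.1,0.3,0.3,0.9,1]
    - [0.07,-0.093,0.2,0.55,0.6,1.8,1]
    - [0.105,-0.14,0.3,0.85,0.9,2.8,1]
    - [0.14,-0.186,0.392,1.1,1.2,3.7,1]
    - [0.14,-0.186,0.392,1.1,1.2,3.7,1]

```text
time_s: 2.65
eef_pos: [540.4, 174.4, 217.2]
ee_rot: [-0.008, 0.975, -0.032, -0.219]
force: [0.4, -0.8, -1.8]
grip_width: 0.999
```

```bash
python3 g.py 541 175 150 -0.066 -25 541 175 68 -0.066 -25
python3 - <<'E'
from h import *
from rig import capture
for n in ["side","wrist","top"]:
    c=capture(n); np.savez(f"{n}1.npz",**c)
    if n=="wrist": crop(c,0,0,512,384,1,"w1")
    if n=="side": crop(c,150,130,330,300,4,"s1")
    if n=="top": crop(c,140,100,290,230,5,"t1")
E
```

```text
t 2.65 p [540.4 174.4 217.2] psi 6.2179 z [-0.427  0.029 -0.904] F [ 0.4 -0.8 -1.8] T [-0.01 -0.17  0.03] g 0.999 q [0.08 0.67 1.05 0.06 1.86 1.72]
[-0.001, 0.006, 0.001, 2.93, -0.05, 6.05]
[0.0, 0.0, 0.0, 3.47, 0.0, 7.43]
```

View pics/s1.png

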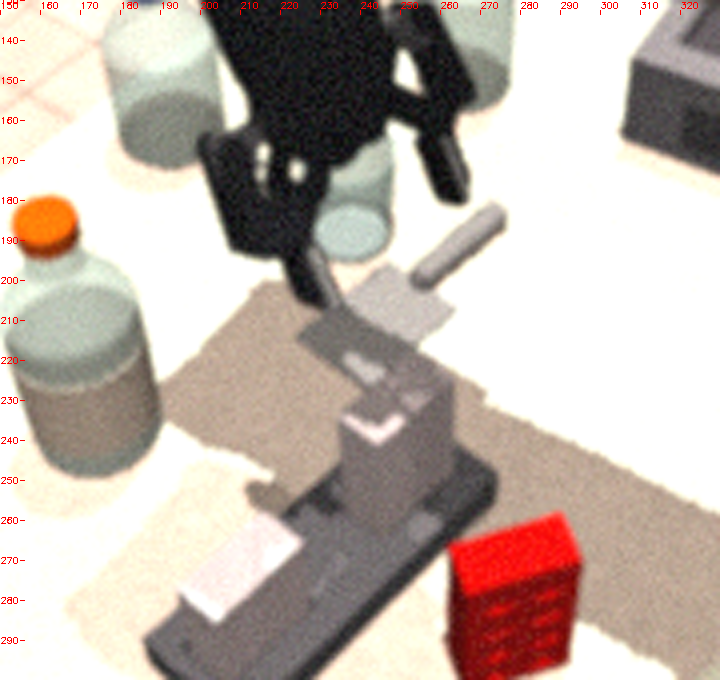

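View pics/w1.png

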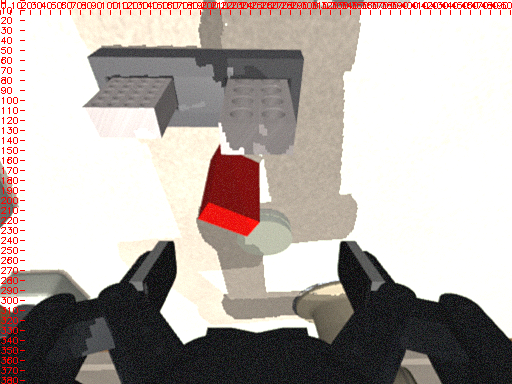

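View pics/t1.png

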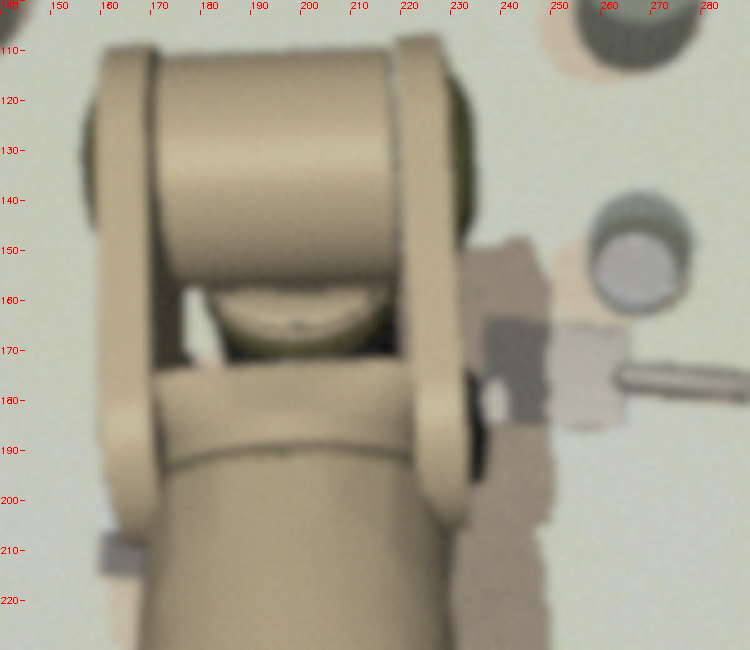

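```bash
python3 - <<'E'
from h import *
c=np.load("wrist1.npz")
crop(c,200,60,320,170,6,"w1c")
u=np.array([.9978,-.066,0]);v=np.array([.066,.9978,0]);o=np.array([544.5,174.6,116])
for a in(-15,15):
  for b in(-31,31): print(a,b,proj(c,o+a*u+b*v).round(1), proj(c,o+a*u+b*v-[0,0,86]).round(1))
print("cam",-c["R"].T@c["t"])
E
```

```text
-15 -31 [290.5 155.2] [283.6 110. ]
-15 31 [219.6 154.7] [227.4 109.6]
15 -31 [293.8 124.3] [285.7  82.8]
15 31 [216.5 123.8] [225.5  82.4]
cam [669.84091471 165.50991514 316.85943308]
```

View pics/w1c.png

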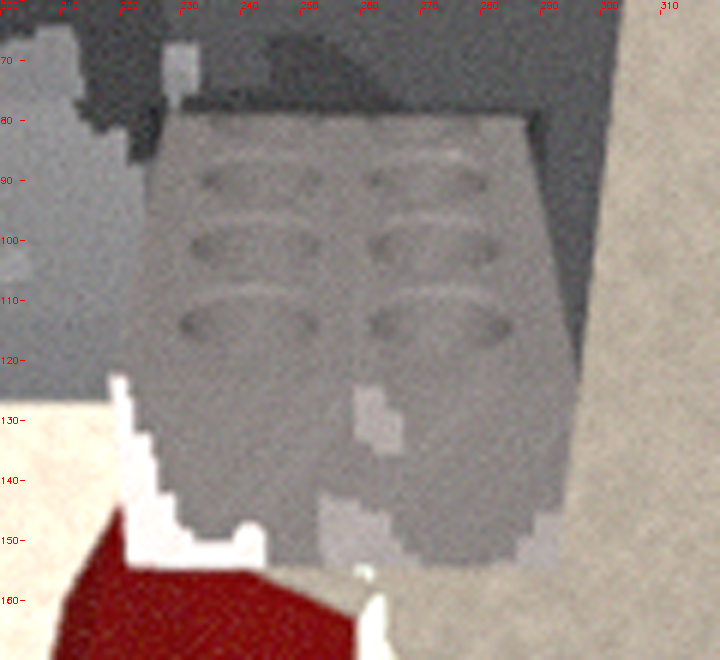

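```bash
python3 g.py 541 173.5 140 -0.066 -25 541 173.5 68 -0.066 -25
```

```text
t 2.8 p [540.7 175.6 220.8] psi 6.2235 z [-0.42   0.027 -0.907] F [ 0.8 -0.4  0.4] T [-0.   -0.19 -0.03] g 0.999 q [0.08 0.67 1.04 0.06 1.86 1.71]
[0.001, -0.002, 0.007, 3.44, 0.22, 7.31]
[0.0, 0.0, 0.0, 3.04, 0.0, 6.53]
```

>>> move_arm:
  series:
    - [0,0,0.007,1.15,0.2,2.4,1]
    - [0,0,0.007,2.3,0.2,4.9,1]
    - [0,0,0.007,3.4,0.2,7.3,1]
    - [0,0,0.007,4.3,0.2,9.4,1]
    - [0,0,0.007,5.2,0.2,11.2,1]

```text
time_s: 3.22
eef_pos: [540.1, 174.9, 97.1]
ee_rot: [-0.007, 0.976, -0.029, -0.214]
force: [0.3, 1.2, 0.7]
grip_width: 1.0
```

```bash
python3 g.py 541 173.5 68 -0.066 -25
```

```text
t 3.22 p [540.1 174.9  97.1] psi 6.2231 z [-0.418  0.025 -0.908] F [0.3 1.2 0.7] T [-0.04 -0.18 -0.04] g 1.0 q [0.08 0.77 1.19 0.06 1.61 1.7 ]
[0.002, -0.005, 0.005, 1.31, 0.13, 2.6]
```

>>> move_arm:
  series:
    - [0,-0.005,0.005,0.65,0.1,1.3,1]
    - [0,-0.005,0.005,1.3,0.13,2.6,1]
    - [0,-0.005,0.005,1.3,0.13,2.6,0.6]
    - [0,-0.005,0.005,1.3,0.13,2.6,0.3]
    - [0,-0.005,0.005,1.3,0.13,2.6,0]
  grip_force: 70

```text
time_s: 3.63
eef_pos: [541.5, 173.9, 69.4]
ee_rot: [-0.006, 0.976, -0.031, -0.215]
force: [-0.2, -0.2, -4.4]
grip_width: 0.718
```

>>> move_arm:
  series:
    - [0,0,0,0,0,0,0]
    - [0,0,0,0,0,0,0]
    - [0,0,0,0,0,0,0]

```text
time_s: 3.88
eef_pos: [541.7, 173.9, 69.7]
ee_rot: [-0.006, 0.976, -0.031, -0.215]
force: [0.0, -0.5, -5.1]
grip_width: 0.72
```

```bash
python3 g.py 541 173.5 68 -0.066 -25
python3 - <<'E'
from h import *
from rig import capture
for n in ["side","wrist"]:
    c=capture(n); np.savez(f"{n}2.npz",**c)
    if n=="wrist": crop(c,120,60,392,264,2,"w2")
    if n=="side": crop(c,180,150,300,300,4,"s2")
E
```

```text
t 3.88 p [541.7 173.9  69.7] psi 6.2205 z [-0.419  0.025 -0.908] F [ 0.  -0.5 -5.1] T [-0.02 -0.55 -0.02] g 0.72 q [0.08 0.8  1.2  0.06 1.56 1.7 ]
[0.002, -0.003, 0.003, 0.01, 0.05, 0.18]
```

View pics/s2.png

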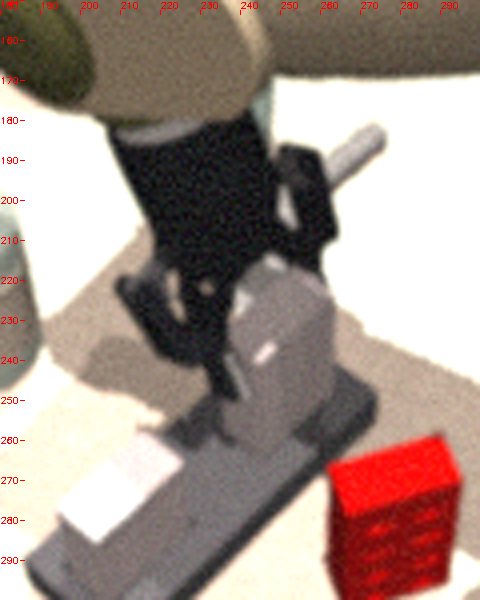

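View pics/w2.png

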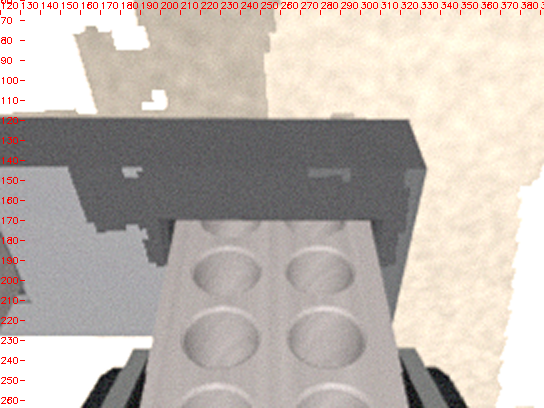

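```bash
python3 g.py 541.7 173.9 165 -.063 -24.8 520 110 205 -.05 0 500 50 200 -0.03 23 485 -10 180 0 45 481 -10 110 0 65.2
```

```text
t 3.98 p [541.5 173.9  69.5] psi 6.2203 z [-0.419  0.025 -0.907] F [ 0.2  0.4 -4.9] T [-0.01 -0.49  0.02] g 0.715 q [0.08 0.81 1.2  0.06 1.56 1.7 ]
[0.001, 0.001, -0.0, -4.0, 0.01, -8.68]
[-0.003, 0.433, -0.013, -3.28, 6.51, -2.89]
[0.004, 0.401, -0.02, -1.7, 6.09, 0.5]
[0.017, 0.384, -0.025, -2.0, 6.04, 1.33]
[0.0, 0.353, 0.0, -5.23, 0.0, 4.67]
```

>>> move_arm:
  series:
    - [0,0,0,-0.4,0,-0.9,0]
    - [0,0,0,-1.2,0,-2.6,0]
    - [0,0,0,-2.2,0,-4.7,0]
    - [0,0,0,-3.2,0,-6.8,0]
    - [0,0,0,-4.0,0,-8.7,0]

```text
time_s: 4.4
eef_pos: [541.8, 174.0, 167.5]
ee_rot: [-0.006, 0.976, -0.031, -0.214]
force: [0.9, -0.1, -4.8]
grip_width: 0.717
```

```bash
python3 g.py 520 110 205 -.05 0 500 50 200 -0.03 23 485 -10 180 0 45 481 -10 110 0 65.2
```

```text
t 4.4 p [541.8 174.  167.5] psi 6.2204 z [-0.418  0.025 -0.908] F [ 0.9 -0.1 -4.8] T [-0.04 -0.55 -0.03] g 0.717 q [0.08 0.7  1.12 0.06 1.75 1.71]
[-0.002, 0.432, -0.013, -3.18, 6.53, -2.66]
[0.004, 0.401, -0.02, -1.7, 6.09, 0.5]
[0.017, 0.384, -0.025, -2.0, 6.04, 1.33]
[0.0, 0.353, 0.0, -5.23, 0.0, 4.67]
```

>>> move_arm:
  series:
    - [0,0.08,0,-0.6,1.3,-0.5,0]
    - [0,0.17,-0.005,-1.3,2.6,-1.1,0]
    - [0,0.26,-0.01,-1.9,3.9,-1.6,0]
    - [0,0.35,-0.013,-2.6,5.2,-2.2,0]
    - [0,0.432,-0.013,-3.2,6.5,-2.7,0]

```text
time_s: 4.82
eef_pos: [519.4, 109.8, 207.0]
ee_rot: [-0.001, 1.0, -0.025, 0.002]
force: [0.5, 0.1, -4.1]
grip_width: 0.713
```

```bash
python3 g.py 500 50 200 -0.03 23 485 -10 180 0 45 481 -10 110 0 65.2
```

```text
t 4.82 p [519.4 109.8 207. ] psi 6.2334 z [ 0.005  0.001 -1.   ] F [ 0.5  0.1 -4.1] T [-0.    0.05 -0.03] g 0.713 q [-0.01  0.34  1.52  0.    1.27  1.61]
[0.003, 0.397, -0.02, -1.64, 6.07, 0.69]
[0.017, 0.384, -0.025, -2.0, 6.04, 1.33]
[0.0, 0.353, 0.0, -5.23, 0.0, 4.67]
```

>>> move_arm:
  series:
    - [0,0.08,0,-0.3,1.2,0.1,0]
    - [0,0.16,-0.005,-0.6,2.4,0.2,0]
    - [0,0.24,-0.01,-1.0,3.6,0.4,0]
    - [0,0.32,-0.015,-1.3,4.9,0.6,0]
    - [0,0.397,-0.02,-1.6,6.1,0.7,0]

```text
time_s: 5.23
eef_pos: [499.3, 49.2, 200.4]
ee_rot: [0.005, 0.98, -0.014, 0.201]
force: [1.0, -0.7, -4.1]
grip_width: 0.714
```

>>> move_arm:
  series:
    - [0,0.08,0,-0.4,1.2,0.2,0]
    - [0.005,0.155,-0.01,-0.8,2.4,0.5,0]
    - [0.01,0.23,-0.015,-1.2,3.6,0.8,0]
    - [0.015,0.31,-0.02,-1.6,4.9,1.1,0]
    - [0.017,0.384,-0.025,-2.0,6.0,1.3,0]

```text
time_s: 5.65
eef_pos: [487.8, 7.5, 184.3]
ee_rot: [-0.009, 0.939, 0.003, 0.345]
force: [0.1, 1.1, -4.3]
grip_width: 0.717
```

```bash
python3 g.py 481 -10 110 0 65.2 481 -10 40 0 65.2
```

```text
t 5.65 p [487.8   7.5 184.3] psi 0.0111 z [ 0.647  0.019 -0.762] F [ 0.1  1.1 -4.3] T [0.06 0.95 0.07] g 0.717 q [-0.36 -0.    2.19  0.73  0.38  0.6 ]
[-0.018, 0.434, -0.005, -5.33, 1.85, 5.19]
[0.0, 0.0, 0.0, -6.35, 0.0, 2.94]
```

```bash
python3 g.py 485 -10 180 0 55
```

```text
t 5.65 p [487.8   7.5 184.3] psi 0.0111 z [ 0.647  0.019 -0.762] F [ 0.1  1.1 -4.3] T [0.06 0.95 0.07] g 0.717 q [-0.36 -0.    2.19  0.73  0.38  0.6 ]
[-0.018, 0.256, -0.004, -0.49, 1.75, 0.12]
```

>>> move_arm:
  series:
    - [0,0.05,0,-0.1,0.4,0,0]
    - [-0.005,0.1,0,-0.2,0.8,0,0]
    - [-0.01,0.15,0,-0.3,1.2,0,0]
    - [-0.015,0.2,0,-0.4,1.5,0.1,0]
    - [-0.018,0.256,-0.004,-0.5,1.75,0.1,0]

```text
time_s: 6.07
eef_pos: [485.8, -1.1, 180.9]
ee_rot: [-0.013, 0.902, 0.005, 0.431]
force: [-0.1, 1.2, -5.3]
grip_width: 0.712
```

```bash
python3 g.py 485 -10 180 0 65
```

```text
t 6.07 p [485.8  -1.1 180.9] psi 0.0194 z [ 0.777  0.027 -0.629] F [-0.1  1.2 -5.3] T [-0.03  1.08  0.16] g 0.712 q [-0.44 -0.    2.32  1.59  0.37 -0.31]
[-0.026, 0.244, -0.006, -0.12, 0.89, -0.03]
```

>>> move_arm:
  series:
    - [-0.005,0.05,0,0,0.2,0,0]
    - [-0.01,0.1,0,0,0.4,0,0]
    - [-0.015,0.15,0,-0.1,0.6,0,0]
    - [-0.02,0.2,-0.005,-0.1,0.8,0,0]
    - [-0.026,0.244,-0.006,-0.1,0.9,0,0]

```text
time_s: 6.48
eef_pos: [485.2, -10.7, 180.8]
ee_rot: [0.001, 0.842, 0.0, 0.539]
force: [-0.7, 0.5, -5.0]
grip_width: 0.716
```

```bash
python3 g.py 481 -10 110 0 65.2
```

```text
t 6.48 p [485.2 -10.7 180.8] psi 6.2822 z [ 0.908 -0.002 -0.419] F [-0.7  0.5 -5. ] T [0.04 1.32 0.04] g 0.716 q [-0.52  0.08  2.47  2.33  0.66 -1.11]
[0.002, -0.001, 0.002, -6.61, -0.09, 2.58]
```

```bash
python3 g.py 512 -12 110 0 65.2 512 -12 40 0 65.2
python3 - <<'E'
from h import *
from rig import capture
c=capture("side"); np.savez("side3.npz",**c); crop(c,200,100,400,250,4,"s3")
E
```

```text
t 6.48 p [485.2 -10.7 180.8] psi 6.2822 z [ 0.908 -0.002 -0.419] F [-0.7  0.5 -5. ] T [0.04 1.32 0.04] g 0.716 q [-0.52  0.08  2.47  2.33  0.66 -1.11]
[0.002, -0.001, 0.002, -5.31, 0.11, 5.39]
[0.0, 0.0, 0.0, -6.35, 0.0, 2.94]
```

View pics/s3.png

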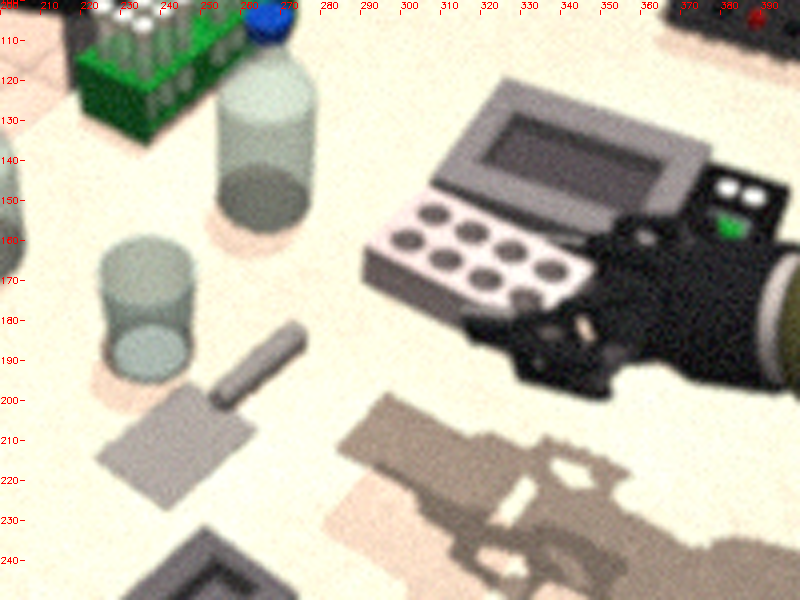

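>>> move_arm:
  series:
    - [0,0,0,-1.0,0,1.1,0]
    - [0,0,0,-2.1,0,2.2,0]
    - [0,0,0,-3.2,0.1,3.3,0]
    - [0,0,0,-4.3,0.1,4.4,0]
    - [0,0,0,-5.3,0.1,5.4,0]

```text
time_s: 6.95
eef_pos: [512.2, -11.5, 108.7]
ee_rot: [0.001, 0.842, 0.0, 0.539]
force: [0.4, 1.0, -5.8]
grip_width: 0.713
```

```bash
python3 g.py 512 -12 40 0 65.2 512 -12 20 0 65.2
```

```text
t 6.95 p [512.2 -11.5 108.7] psi 6.2829 z [ 0.908 -0.001 -0.419] F [ 0.4  1.  -5.8] T [0.03 1.25 0.03] g 0.713 q [-0.47  0.4   2.43  2.58  0.87 -1.39]
[0.001, -0.001, 0.001, -6.25, 0.05, 2.86]
[0.0, 0.0, 0.0, -1.82, 0.0, 0.84]
```

>>> move_arm:
  series:
    - [0,0,0,-1.3,0,0.6,0]
    - [0,0,0,-2.5,0,1.2,0]
    - [0,0,0,-3.8,0,1.7,0]
    - [0,0,0,-5.1,0.05,2.3,0]
    - [0,0,0,-6.0,0.05,2.75,0]

```text
time_s: 7.37
eef_pos: [512.8, -12.0, 42.1]
ee_rot: [-0.0, 0.842, 0.0, 0.539]
force: [0.0, 0.2, -4.7]
grip_width: 0.715
```

```bash
python3 g.py 512 -12 40 0 65.2 512 -12 16 0 65.2
python3 - <<'E'
from h import *
from rig import capture
c=capture("side"); np.savez("side4.npz",**c); crop(c,250,120,450,270,4,"s4")
E
```

```text
t 7.37 p [512.8 -12.   42.1] psi 0.0009 z [ 0.908  0.001 -0.419] F [ 0.   0.2 -4.7] T [0.03 1.32 0.05] g 0.715 q [-0.47  0.66  2.42  2.66  1.08 -1.54]
[-0.001, -0.001, 0.001, -0.23, 0.0, 0.02]
[0.0, 0.0, 0.0, -2.18, 0.0, 1.01]
```

View pics/s4.png

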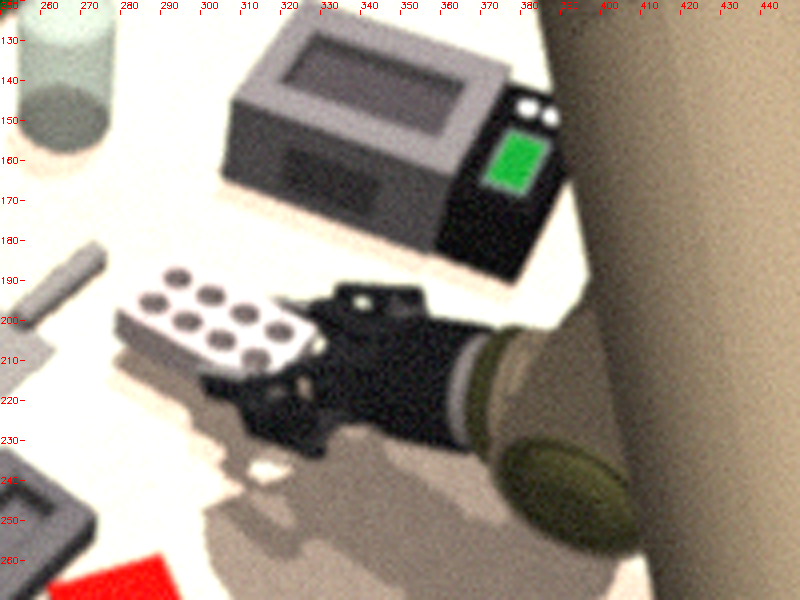

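>>> move_arm:
  series:
    - [0,0,0,-0.6,0,0.28,0]
    - [0,0,0,-1.2,0,0.56,0]
    - [0,0,0,-1.7,0,0.79,0]
    - [0,0,0,-2.1,0,0.97,0]
    - [0,0,0,-2.3,0,1.06,0]

```text
time_s: 7.83
eef_pos: [512.9, -12.0, 15.5]
ee_rot: [-0.001, 0.843, 0.0, 0.538]
force: [0.3, -0.7, -4.6]
grip_width: 0.716
```

```bash
python3 g.py 512 -12 13 0 65.2
python3 - <<'E'
from h import *
from rig import capture
c=capture("side"); np.savez("side5.npz",**c); crop(c,260,165,400,265,5,"s5")
E
```

```text
t 7.83 p [512.9 -12.   15.5] psi 0.0011 z [ 0.907  0.001 -0.42 ] F [ 0.3 -0.7 -4.6] T [-0.06  1.32 -0.03] g 0.716 q [-0.47  0.76  2.4   2.67  1.15 -1.58]
[-0.001, 0.001, -0.0, -0.27, 0.0, 0.03]
```

View pics/s5.png

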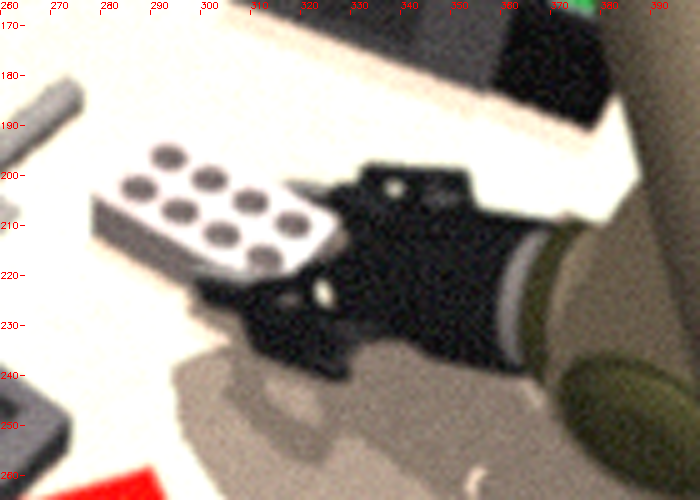

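Close to the bench, no contact yet. Small steps down.

>>> move_arm:
  series:
    - [0,0,0,-0.07,0,0.03,0]
    - [0,0,0,-0.14,0,0.06,0]
    - [0,0,0,-0.2,0,0.09,0]
    - [0,0,0,-0.25,0,0.12,0]

```text
time_s: 8.22
eef_pos: [512.8, -12.0, 12.7]
ee_rot: [-0.001, 0.843, 0.0, 0.538]
force: [-0.2, -0.0, -5.4]
grip_width: 0.718
```

>>> move_arm:
  series:
    - [0,0,0,-0.07,0,0.03,0]
    - [0,0,0,-0.11,0,0.05,0]
    - [0,0,0,-0.11,0,0.05,0]

```text
time_s: 8.47
eef_pos: [512.8, -12.0, 11.4]
ee_rot: [-0.001, 0.843, 0.0, 0.538]
force: [-0.1, -0.1, -5.2]
grip_width: 0.714
```

```bash
python3 g.py 512 -12 13 0 65.2
python3 - <<'E'
from h import *
from rig import capture
c=capture("side"); np.savez("side6.npz",**c); crop(c,260,165,400,265,5,"s6")
E
```

```text
t 8.47 p [512.8 -12.   11.4] psi 0.001 z [ 0.907  0.001 -0.421] F [-0.1 -0.1 -5.2] T [-0.01  1.31 -0.03] g 0.714 q [-0.47  0.77  2.4   2.68  1.16 -1.58]
[-0.001, 0.001, -0.0, 0.11, 0.0, -0.14]
```

View pics/s6.png

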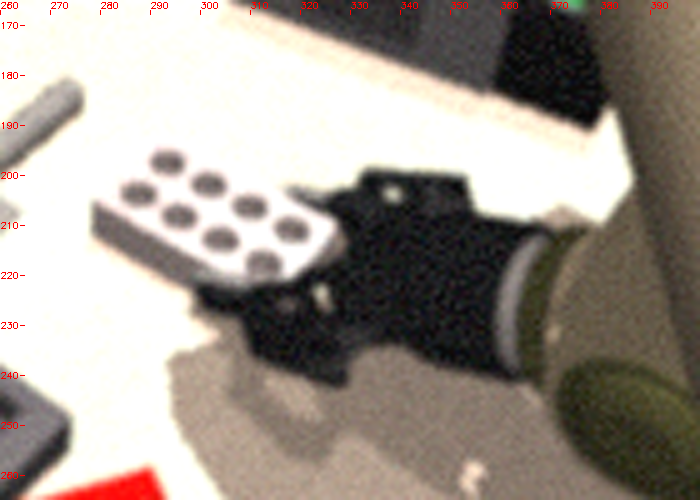

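>>> move_arm:
  series:
    - [0,0,0,-0.05,0,0.02,0]
    - [0,0,0,-0.09,0,0.04,0]
    - [0,0,0,-0.09,0,0.04,0]

```text
time_s: 8.77
eef_pos: [512.9, -12.0, 10.7]
ee_rot: [-0.0, 0.843, 0.0, 0.539]
force: [-1.5, -0.1, -1.2]
grip_width: 0.715
```

>>> move_arm:
  series:
    - [0,0,0,-0.05,0,0.02,0]
    - [0,0,0,-0.09,0,0.04,0]
    - [0,0,0,-0.09,0,0.04,0]

```text
time_s: 9.02
eef_pos: [513.0, -12.0, 10.7]
ee_rot: [-0.0, 0.842, 0.0, 0.54]
force: [-7.2, 0.4, 7.8]
grip_width: 0.715
```

```bash
python3 g.py 512 -12 13 0 65.2
```

```text
t 9.02 p [513.  -12.   10.7] psi 0.0011 z [ 0.909  0.001 -0.417] F [-7.2  0.4  7.8] T [-0.29  0.19 -0.09] g 0.715 q [-0.47  0.78  2.4   2.68  1.17 -1.59]
[-0.001, -0.003, 0.001, 0.17, 0.0, -0.19]
```

>>> move_arm:
  series:
    - [0,0,0,0.05,0,-0.02,0.72]
    - [0,0,0,0.05,0,-0.02,0.76]
    - [0,0,0,0.05,0,-0.02,0.85]
    - [0,0,0,0.05,0,-0.02,0.95]
    - [0,0,0,0.05,0,-0.02,1]

```text
time_s: 9.43
eef_pos: [513.3, -12.1, 11.4]
ee_rot: [-0.0, 0.842, 0.0, 0.54]
force: [1.2, 0.3, -0.3]
grip_width: 0.999
```

```bash
python3 g.py 512 -12 13 0 65.2
python3 - <<'E'
from h import *
from rig import capture
c=capture("side"); np.savez("side7.npz",**c); crop(c,260,165,400,265,5,"s7")
E
```

```text
t 9.43 p [513.3 -12.1  11.4] psi 0.001 z [ 0.909  0.001 -0.416] F [ 1.2  0.3 -0.3] T [0.07 0.41 0.02] g 0.999 q [-0.47  0.78  2.4   2.68  1.17 -1.59]
[-0.001, -0.004, 0.001, 0.09, -0.01, -0.18]
```

View pics/s7.png

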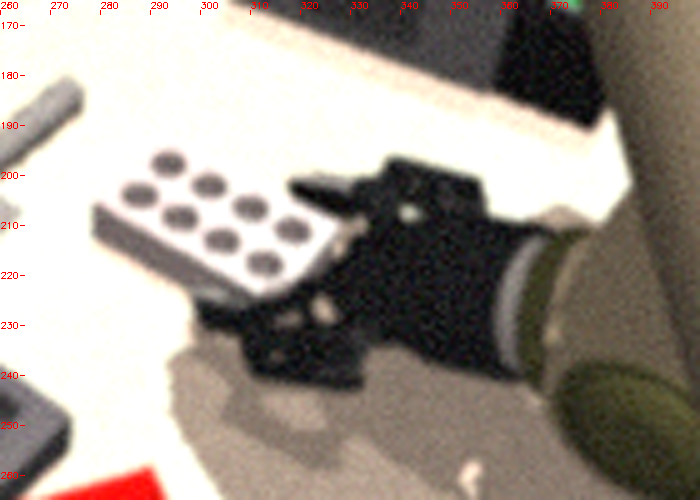

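>>> move_arm:
  series:
    - [0,0,0,1.0,0,-0.46,1]
    - [0,0,0,2.7,0,-1.25,1]
    - [0,0,0,5.4,0,-2.5,1]
    - [0,-0.06,0,8.2,0,-3.7,1]
    - [0,-0.16,0,10.9,0,-4.7,1]

```text
time_s: 9.9
eef_pos: [515.5, -8.2, 115.7]
ee_rot: [-0.009, 0.873, 0.003, 0.488]
force: [1.4, 0.6, -1.8]
grip_width: 1.0
```

```bash
python3 g.py 515 -12 180 0 38 520 -12 190 0 14 520 -12 160 0 0
```

```text
t 9.9 p [515.5  -8.2 115.7] psi 0.0132 z [ 0.852  0.018 -0.524] F [ 1.4  0.6 -1.8] T [0.08 0.45 0.06] g 1.0 q [-0.44  0.3   2.37  2.43  0.62 -1.2 ]
[-0.018, -0.356, -0.0, 5.45, 0.3, -3.41]
[0.0, -0.419, 0.0, 1.01, 0.0, -0.48]
[0.0, -0.244, 0.0, -0.73, 0.0, 2.91]
```

>>> move_arm:
  series:
    - [0,-0.07,0,1.1,0.1,-0.7,1]
    - [-0.005,-0.14,0,2.2,0.2,-1.4,1]
    - [-0.01,-0.21,0,3.3,0.2,-2.0,1]
    - [-0.015,-0.28,0,4.4,0.3,-2.7,1]
    - [-0.018,-0.356,0,5.5,0.3,-3.4,1]

```text
time_s: 10.32
eef_pos: [516.3, 4.2, 150.2]
ee_rot: [-0.036, 0.915, 0.014, 0.402]
force: [-0.8, 0.2, -0.4]
grip_width: 1.0
```

```bash
python3 g.py 520 -12 190 0 14 520 -12 160 0 0
```

```text
t 10.32 p [516.3   4.2 150.2] psi 0.0547 z [ 0.734  0.077 -0.675] F [-0.8  0.2 -0.4] T [-0.    0.33 -0.03] g 1.0 q [-0.41  0.14  2.24  1.56  0.37 -0.28]
[-0.076, -0.583, 0.019, 3.19, 1.42, -2.54]
[0.0, -0.244, 0.0, -0.73, 0.0, 2.91]
```

>>> move_arm:
  series:
    - [-0.02,-0.12,0,0.7,0.3,-0.5,1]
    - [-0.03,-0.24,0,1.4,0.6,-1.0,1]
    - [-0.045,-0.36,0.01,2.0,0.9,-1.6,1]
    - [-0.06,-0.48,0.015,2.6,1.2,-2.1,1]
    - [-0.076,-0.583,0.019,3.2,1.4,-2.5,1]

```text
time_s: 10.73
eef_pos: [521.4, -0.9, 180.7]
ee_rot: [-0.047, 0.951, 0.024, 0.304]
force: [0.6, 0.3, -1.1]
grip_width: 0.997
```

```bash
python3 g.py 520 -12 160 0 0
```

```text
t 10.73 p [521.4  -0.9 180.7] psi 0.0748 z [ 0.576  0.105 -0.811] F [ 0.6  0.3 -1.1] T [0.02 0.3  0.06] g 0.997 q [-0.39  0.1   2.05  0.66  0.54  0.64]
[-0.097, -0.618, 0.049, -1.33, 1.25, 1.48]
```

>>> move_arm:
  series:
    - [-0.02,-0.12,0.01,0,0.3,0,1]
    - [-0.04,-0.24,0.02,0,0.6,0,1]
    - [-0.06,-0.36,0.03,-0.2,0.9,0.2,1]
    - [-0.08,-0.48,0.04,-0.6,1.1,0.8,1]
    - [-0.097,-0.618,0.049,-1.3,1.25,1.5,1]

```text
time_s: 11.15
eef_pos: [520.7, -12.5, 161.1]
ee_rot: [-0.002, 1.0, 0.001, 0.025]
force: [-0.7, -0.1, -0.4]
grip_width: 0.997
```

```bash
python3 g.py 520 -12 160 0 0;python3 - <<'E'
from h import *
from rig import capture
c=capture("side"); np.savez("side8.npz",**c); crop(c,200,110,400,260,4,"s8")
c=capture("wrist"); np.savez("wrist8.npz",**c); crop(c,0,0,512,384,1,"w8")
c=capture("top"); np.savez("top8.npz",**c); crop(c,200,150,400,270,4,"t8")
E
```

```text
t 11.15 p [520.7 -12.5 161.1] psi 0.0018 z [ 0.051  0.004 -0.999] F [-0.7 -0.1 -0.4] T [0.   0.03 0.02] g 0.997 q [-0.26  0.34  1.65  0.02  1.1   1.3 ]
[-0.004, -0.051, 0.002, -0.08, -0.05, 0.11]
```

View pics/s8.png

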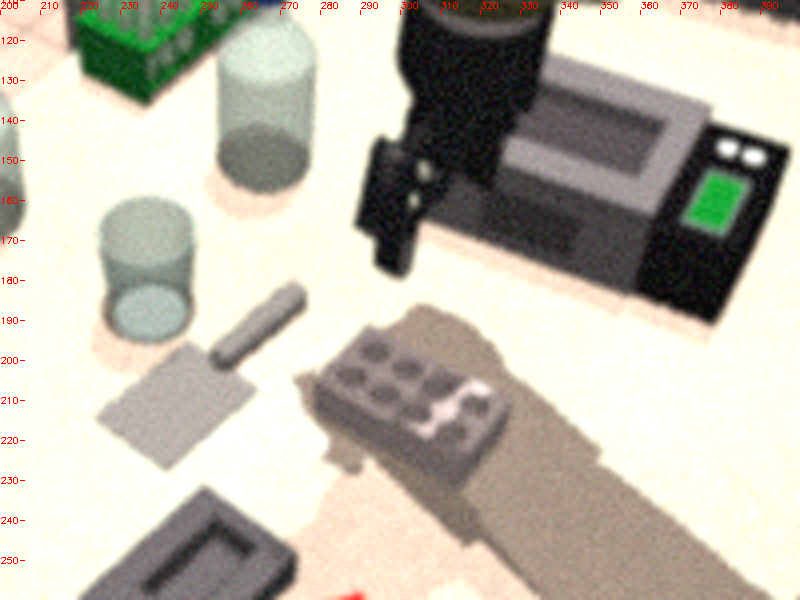

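View pics/w8.png

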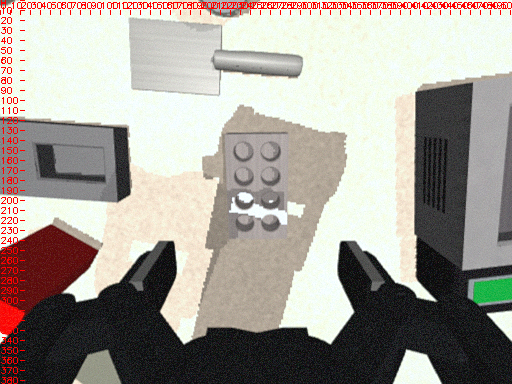

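```bash
python3 - <<'E'
from h import *
c=np.load("wrist8.npz"); crop(c,200,115,310,250,5,"w8c")
c=np.load("side8.npz"); crop(c,265,180,340,245,9,"s8c")
E
```

```text
(no output)
```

View pics/w8c.png

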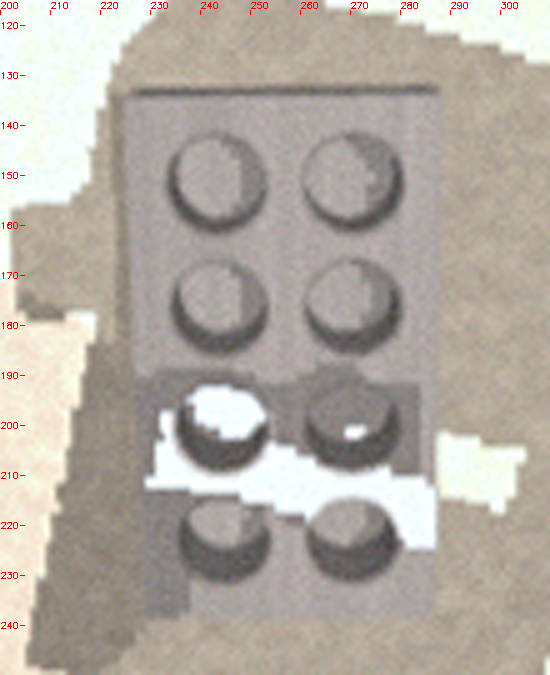

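View pics/s8c.png

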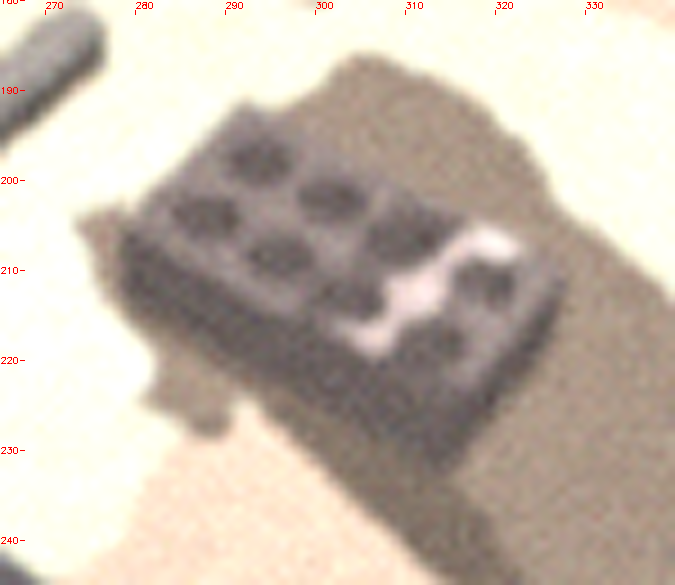

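View pics/t8.png

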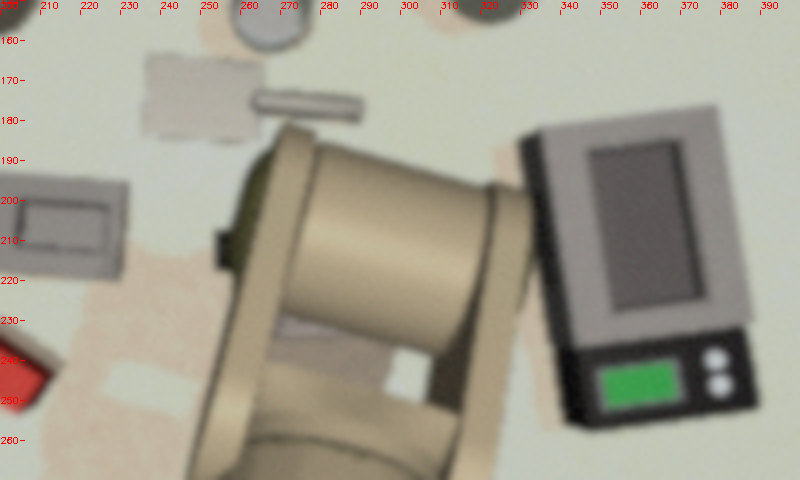

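```bash
cat > fit2.py <<'E'
from h import *
from scipy.optimize import least_squares
def fitc(cams,lx,ly,z,x0,freescale=False):
    L=np.array([[lx,ly],[lx,-ly],[-lx,-ly],[-lx,ly]])
    def f(p):
        c,q=np.cos(p[2]),np.sin(p[2]); w=np.c_[L@np.array([[c,q],[-q,c]])+p[:2],np.full(4,z)]
        return np.concatenate([proj(k,w)-np.array(pt) for k,pt in cams]).ravel()
    o=least_squares(f,x0); print(o.x.round(3),o.fun.round(1)); return o.x
E
python3 - <<'E'
from fit2 import *
w=np.load("wrist8.npz"); s=np.load("side8.npz")
pw=[(226.7,134),(287.5,133.8),(286.8,238),(229,238.3)]
ps=[(278.9,205.5),(291.5,191.5),(327.3,211.5),(314,226.5)]
fitc([(w,pw)],55,31,30,[520,-12,0]); fitc([(s,ps)],55,31,30,[520,-12,0]); fitc([(w,pw),(s,ps)],55,31,30,[520,-12,0])
E
```

```text
[ 5.20226e+02 -1.41250e+01  1.00000e-02] [-1.5  0.1  1.6 -0.2 -0.   0.2 -0.   0.2]
[ 5.19684e+02 -8.91100e+00 -1.40000e-02] [-0.9 -0.1  0.4 -0.1  0.3 -0.2  0.2  0.2]
[ 5.20272e+02 -1.36180e+01  7.00000e-03] [-1.8 -0.1  1.2 -0.2 -0.7  0.2 -0.7  0.  -0.1 -0.9  0.8 -1.1  1.1 -1.8
  1.5 -1.3]
```

```bash
python3 - <<'E'
from h import *
from g import quat
w=np.load("wrist8.npz"); s=np.load("side8.npz"); w2=np.load("wrist2.npz")
crop(w,110,220,400,330,2,"w8f"); crop(s,280,120,340,185,8,"s8f")
p=np.array([520.7,-12.5,161.1]); q=[-0.002,1.0,0.001,0.025]; M=quat(np.array(q)).as_matrix()
for dz in(-26,-20,-13,-6,0):
  print(dz,[proj(w,p+M@np.array([x,y,dz])).round(0).tolist() for x in(-11,11) for y in(-42.5,42.5)],"side",[proj(s,p+M@np.array([x,y,dz])).round(0).tolist() for x in(-11,11) for y in(-42.5,42.5)])
E
```

```text
-26 [[167.0, 292.0], [341.0, 292.0], [162.0, 252.0], [345.0, 252.0]] side [[303.0, 176.0], [323.0, 155.0], [295.0, 171.0], [315.0, 151.0]]
-20 [[171.0, 284.0], [337.0, 285.0], [166.0, 246.0], [341.0, 246.0]] side [[303.0, 177.0], [323.0, 157.0], [295.0, 173.0], [315.0, 152.0]]
-13 [[174.0, 276.0], [334.0, 276.0], [171.0, 239.0], [337.0, 239.0]] side [[303.0, 180.0], [323.0, 159.0], [294.0, 175.0], [315.0, 155.0]]
-6 [[178.0, 269.0], [330.0, 269.0], [174.0, 233.0], [334.0, 233.0]] side [[302.0, 182.0], [322.0, 161.0], [294.0, 177.0], [314.0, 157.0]]
0 [[181.0, 263.0], [328.0, 263.0], [178.0, 228.0], [331.0, 228.0]] side [[302.0, 184.0], [322.0, 163.0], [294.0, 179.0], [314.0, 159.0]]
```

View pics/w8f.png

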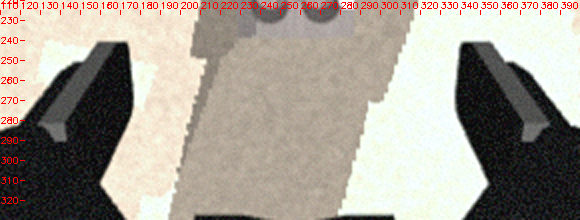

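View pics/s8f.png

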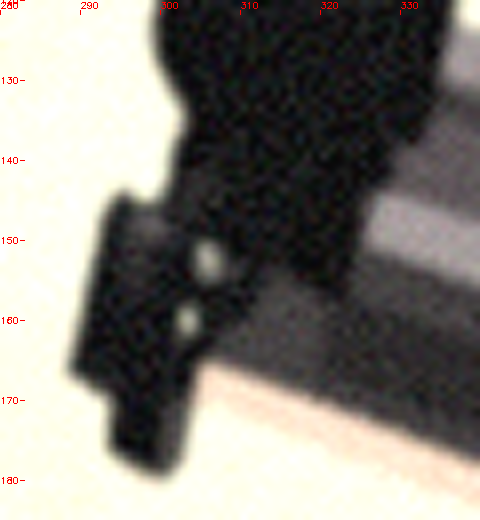

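```bash
python3 - <<'E'
from h import *
w=np.load("wrist8.npz"); w2=np.load("wrist2.npz")
from g import quat
p=np.array([520.7,-12.5,161.1]); M=quat(np.array([-0.002,1.0,0.001,0.025])).as_matrix()
for dz in(-13,-10,-8,-6,-4,-2,0):
  print(dz,[proj(w,p+M@np.array([x,y,dz])).round(1).tolist() for x in(-11,11) for y in(-31,31)])
crop(w2,170,215,350,300,4,"w2f")
E
```

```text
-13 [[196.0, 276.2], [312.2, 276.3], [193.2, 239.2], [314.9, 239.3]]
-10 [[197.2, 272.9], [311.2, 273.0], [194.4, 236.5], [313.8, 236.5]]
-8 [[197.9, 270.8], [310.5, 270.9], [195.2, 234.7], [313.0, 234.8]]
-6 [[198.6, 268.7], [309.9, 268.8], [196.0, 233.0], [312.3, 233.1]]
-4 [[199.4, 266.7], [309.2, 266.8], [196.8, 231.3], [311.6, 231.4]]
-2 [[200.0, 264.7], [308.6, 264.8], [197.6, 229.7], [310.9, 229.8]]
0 [[200.7, 262.8], [308.0, 262.9], [198.3, 228.1], [310.2, 228.2]]
```

View pics/w2f.png

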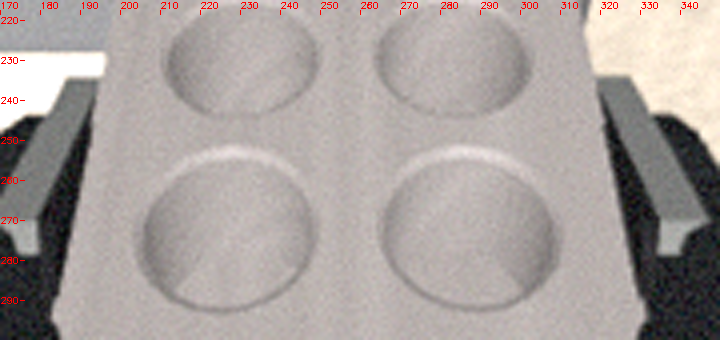

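```bash
python3 g.py 520.3 -12.5 60 0.004 0 520.3 -12.5 12 0.004 0
```

```text
t 11.3 p [520.6 -11.5 158.8] psi 0.0047 z [ 0.054  0.009 -0.998] F [-0.1  0.1 -0.8] T [ 0.04  0.01 -0.02] g 1.0 q [-0.26  0.34  1.66  0.03  1.09  1.3 ]
[-0.008, -0.054, 0.001, -0.57, 0.18, 9.87]
[0.0, 0.0, 0.0, 0.0, 0.0, 4.8]
```

>>> move_arm:
  series:
    - [-0.008,-0.054,0,-0.1,0.1,2.0,1]
    - [-0.008,-0.054,0,-0.3,0.18,4.5,1]
    - [-0.008,-0.054,0,-0.4,0.18,7.0,1]
    - [-0.008,-0.054,0.001,-0.5,0.18,9.0,1]
    - [-0.008,-0.054,0.001,-0.57,0.18,9.9,1]

```text
time_s: 11.72
eef_pos: [518.6, -12.2, 57.9]
ee_rot: [-0.001, 1.0, 0.002, -0.0]
force: [-0.5, 0.2, 0.1]
grip_width: 0.998
```

```bash
python3 g.py 520.3 -12.5 12 0.004 0
```

```text
t 11.72 p [518.6 -12.2  57.9] psi 0.0033 z [-0.     0.002 -1.   ] F [-0.5  0.2  0.1] T [ 0.05 -0.   -0.01] g 0.998 q [-0.25  0.51  1.71  0.    0.92  1.32]
[-0.002, 0.0, -0.001, 0.17, 0.04, 4.59]
```

>>> move_arm:
  series:
    - [-0.002,0,-0.001,0.1,0.04,1.6,1]
    - [-0.002,0,-0.001,0.17,0.04,3.2,1]
    - [-0.002,0,-0.001,0.17,0.04,4.2,1]
    - [-0.002,0,-0.001,0.17,0.04,4.6,1]
    - [-0.002,0,-0.001,0.17,0.04,4.6,1]

```text
time_s: 12.13
eef_pos: [520.0, -12.5, 11.9]
ee_rot: [-0.0, 1.0, 0.002, -0.0]
force: [0.8, -0.4, 0.3]
grip_width: 1.003
```

```bash
python3 g.py 520.3 -12.5 12 0.004 0
```

```text
t 12.13 p [520.  -12.5  11.9] psi 0.0041 z [-0.     0.001 -1.   ] F [ 0.8 -0.4  0.3] T [-0.07 -0.01  0.01] g 1.003 q [-0.25  0.59  1.73  0.    0.82  1.32]
[-0.001, 0.0, 0.0, 0.03, -0.0, -0.01]
```

>>> move_arm:
  series:
    - [0,0,0,0,0,0,0.85]
    - [0,0,0,0,0,0,0.76]
    - [0,0,0,0,0,0,0.5]
    - [0,0,0,0,0,0,0]
    - [0,0,0,0,0,0,0]
  grip_force: 60

```text
time_s: 12.55
eef_pos: [520.6, -12.6, 13.4]
ee_rot: [-0.0, 1.0, 0.002, 0.001]
force: [-2.1, -0.4, 8.4]
grip_width: 0.707
```

```bash
python3 g.py 520 -12.5 12 0.004 0; python3 - <<'E'
from h import *
from rig import capture
c=capture("wrist"); np.savez("wrist9.npz",**c); crop(c,130,100,390,330,2,"w9")
c=capture("side"); np.savez("side9.npz",**c); crop(c,260,130,360,240,6,"s9")
E
```

```text
t 12.55 p [520.6 -12.6  13.4] psi 0.0042 z [ 0.002  0.    -1.   ] F [-2.1 -0.4  8.4] T [0.25 0.4  0.02] g 0.707 q [-0.25  0.58  1.73  0.    0.82  1.32]
[-0.0, -0.002, 0.0, -0.06, -0.01, 0.14]
```

View pics/w9.png

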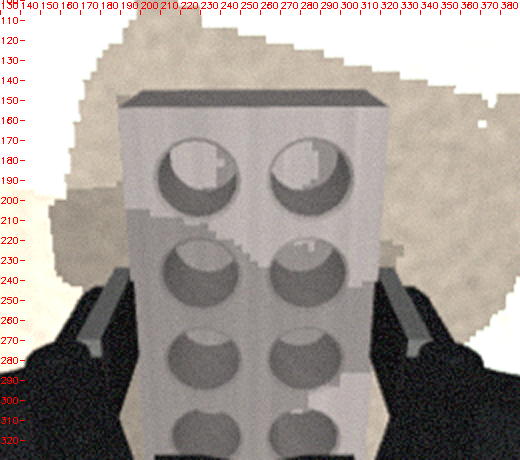

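View pics/s9.png

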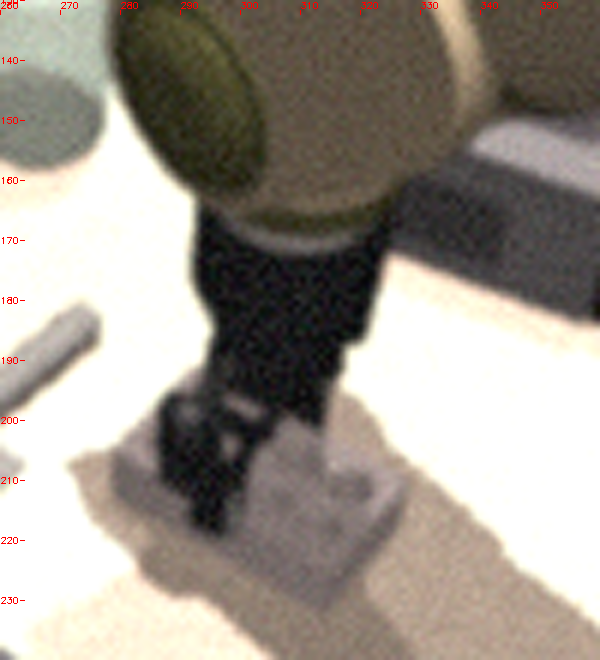

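```bash
python3 - <<'E'
from h import *
s=np.load("side9.npz")
for x in(509,520,531):
  for y in (18.5,26): print(x,y,[(z,proj(s,[x,y,z]).round(1).tolist()) for z in(0,10,15,20,25,30)])
w=np.load("wrist9.npz"); crop(w,170,215,350,300,4,"w9f")
E
```

```text
509 18.5 [(0, [299.3, 224.4]), (10, [299.6, 222.0]), (15, [299.7, 220.8]), (20, [299.9, 219.6]), (25, [300.0, 218.3]), (30, [300.2, 217.1])]
509 26 [(0, [297.6, 226.3]), (10, [297.9, 223.9]), (15, [298.1, 222.6]), (20, [298.2, 221.4]), (25, [298.4, 220.2]), (30, [298.5, 218.9])]
520 18.5 [(0, [295.7, 222.3]), (10, [295.9, 219.9]), (15, [296.1, 218.7]), (20, [296.2, 217.5]), (25, [296.4, 216.2]), (30, [296.5, 215.0])]
520 26 [(0, [294.0, 224.2]), (10, [294.3, 221.8]), (15, [294.4, 220.5]), (20, [294.6, 219.3]), (25, [294.7, 218.1]), (30, [294.8, 216.8])]
531 18.5 [(0, [292.1, 220.3]), (10, [292.4, 217.9]), (15, [292.5, 216.6]), (20, [292.6, 215.4]), (25, [292.7, 214.2]), (30, [292.9, 212.9])]
531 26 [(0, [290.5, 222.1]), (10, [290.7, 219.7]), (15, [290.8, 218.5]), (20, [290.9, 217.2]), (25, [291.1, 216.0]), (30, [291.2, 214.7])]
```

View pics/w9f.png

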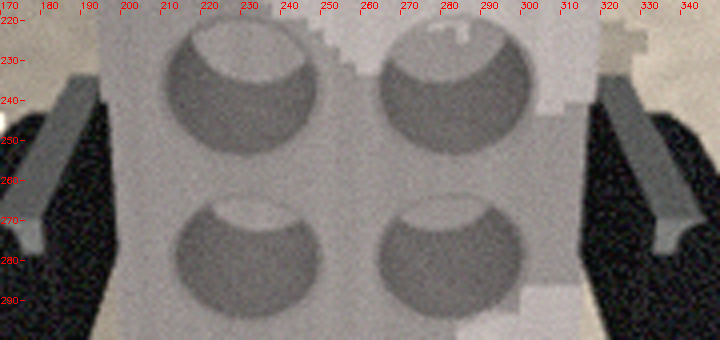

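>>> move_arm:
  series:
    - [0,0,0,0,0,-0.3,0]
    - [0,0,0,0,0,-1.2,0]
    - [0,0,0,0,0,-2.6,0]
    - [0,0,0,0,0,-4.2,0]
    - [0,0,0,0,0,-6,0]

```text
time_s: 13.07
eef_pos: [519.9, -12.5, 74.1]
ee_rot: [-0.0, 1.0, 0.002, 0.0]
force: [-0.2, -0.4, -5.1]
grip_width: 0.705
```

```bash
python3 g.py 525 -50 130 0.02 0 535 -140 160 0.08 0 545 -248.8 160 0.135 0; python3 - <<'E'
from h import *
from rig import capture
c=capture("wrist"); np.savez("wrist10.npz",**c); crop(c,130,100,390,330,2,"w10")
c=capture("side"); np.savez("side10.npz",**c); crop(c,260,130,360,240,6,"s10")
E
```

```text
t 13.07 p [519.9 -12.5  74.1] psi 0.0043 z [ 0.  0. -1.] F [-0.2 -0.4 -5.1] T [ 0.05 -0.03  0.03] g 0.705 q [-0.25  0.48  1.7   0.    0.96  1.32]
[-0.0, -0.0, -0.016, 0.49, 3.75, -5.59]
[0.0, 0.0, -0.06, 0.82, 9.02, -3.0]
[0.0, 0.0, -0.055, 0.13, 10.93, 0.0]
```

View pics/w10.png

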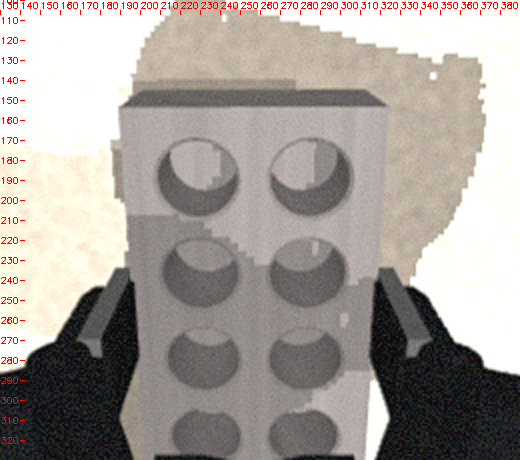

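View pics/s10.png

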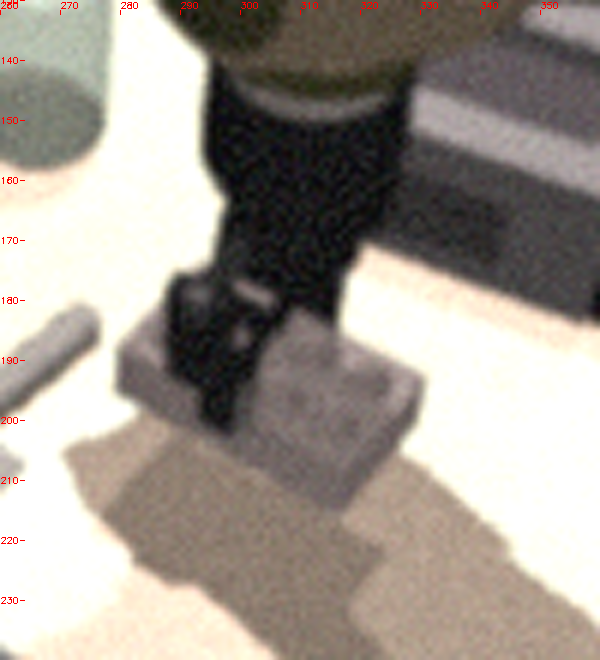

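>>> move_arm:
  series:
    - [0,0,0,0.1,0.4,-1.0,0]
    - [0,0,0,0.2,1.2,-2.3,0]
    - [0,0,-0.01,0.3,2.2,-3.8,0]
    - [0,0,-0.014,0.4,3.2,-5.0,0]
    - [0,0,-0.018,0.5,4.5,-6.0,0]

```text
time_s: 13.58
eef_pos: [526.3, -57.8, 136.1]
ee_rot: [0.0, 1.0, 0.012, 0.003]
force: [0.6, -0.8, -5.0]
grip_width: 0.704
```

```bash
python3 g.py 535 -140 155 0.08 0 545 -248.8 155 0.135 0
```

```text
t 13.58 p [526.3 -57.8 136.1] psi 0.0232 z [ 0.006 -0.001 -1.   ] F [ 0.6 -0.8 -5. ] T [-0.   -0.03  0.01] g 0.704 q [-0.33  0.41  1.62  0.    1.1   1.22]
[0.001, -0.006, -0.057, 0.69, 8.24, -1.88]
[0.0, 0.0, -0.055, 0.13, 10.93, 0.0]
```

>>> move_arm:
  series:
    - [0,-0.006,-0.01,0.15,1.7,-0.5,0]
    - [0,-0.006,-0.02,0.3,3.6,-1.0,0]
    - [0,-0.006,-0.035,0.45,5.5,-1.5,0]
    - [0,-0.006,-0.045,0.6,7.2,-1.9,0]
    - [0,-0.006,-0.057,0.7,8.7,-1.9,0]

```text
time_s: 14.0
eef_pos: [535.2, -145.7, 154.9]
ee_rot: [0.0, 0.999, 0.04, -0.0]
force: [1.0, 0.3, -5.5]
grip_width: 0.703
```

```bash
python3 g.py 545 -248.8 155 0.135 0
```

```text
t 14.0 p [ 535.2 -145.7  154.9] psi 0.0803 z [-0.    -0.001 -1.   ] F [ 1.   0.3 -5.5] T [-0.07 -0.04 -0.08] g 0.703 q [-0.48  0.45  1.51 -0.    1.18  1.01]
[0.001, 0.0, -0.055, 0.15, 10.36, 0.0]
```

>>> move_arm:
  series:
    - [0,0,-0.01,0,2.0,0,0]
    - [0,0,-0.022,0.05,4.5,0,0]
    - [0,0,-0.035,0.1,7.0,0,0]
    - [0,0,-0.045,0.15,9.2,0,0]
    - [0,0,-0.055,0.15,10.3,0,0]

```text
time_s: 14.42
eef_pos: [544.5, -250.5, 153.7]
ee_rot: [0.0, 0.998, 0.067, -0.001]
force: [-0.7, 0.2, -5.3]
grip_width: 0.708
```

```bash
python3 g.py 545.4 -248.8 125 0.135 0;  python3 - <<'E'
from h import *
from rig import capture
c=capture("wrist"); np.savez("wrist11.npz",**c); crop(c,0,0,512,384,1,"w11")
c=capture("side"); np.savez("side11.npz",**c); crop(c,290,80,410,200,6,"s11")
E
```

```text
t 14.42 p [ 544.5 -250.5  153.7] psi 0.1342 z [-0.001 -0.001 -1.   ] F [-0.7  0.2 -5.3] T [-0.02  0.03 -0.04] g 0.708 q [-0.63  0.54  1.37 -0.    1.23  0.81]
[0.0, 0.001, -0.001, 0.12, -0.15, 2.87]
```

View pics/w11.png

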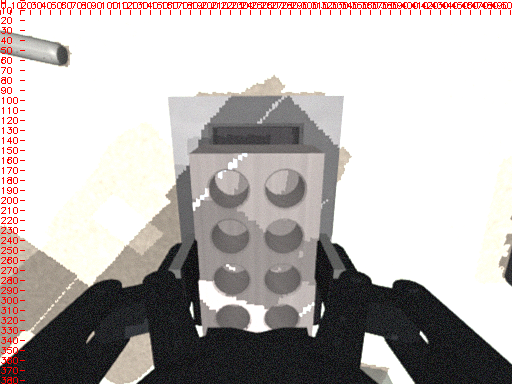

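View pics/s11.png

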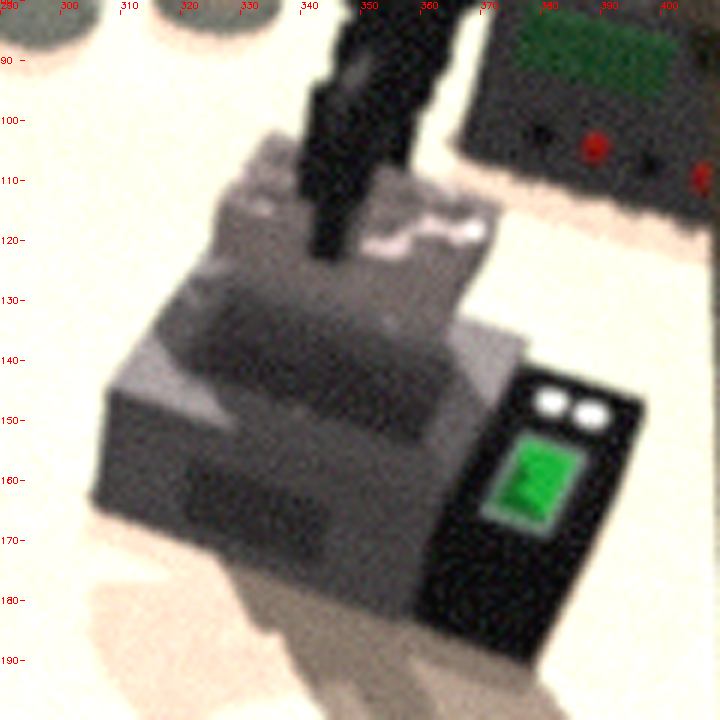

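```bash
python3 - <<'E'
from h import *
w=np.load("wrist11.npz"); crop(w,155,85,355,235,4,"w11c")
ps,C=0.135,np.array([545.4,-248.8])
def H(x,y,z): return [C[0]+x*np.cos(ps)-y*np.sin(ps),C[1]+x*np.sin(ps)+y*np.cos(ps),z]
for n,x,y,z in [("Hfar+",80,65,80),("Hfar-",80,-65,80),("H0+",40,65,80),("H0-",40,-65,80),("bay+",57.5,33.5,80),("bay-",57.5,-33.5,80)]: print(n,proj(w,H(x,y,z)).round(1))
# block predicted: TCP + (-0.3) , top z=153.7-13.4+30
t=np.array([544.5-.3,-250.5]);a=.1342
for x,y,z in [(55,31,30),(55,-31,30),(55,31,0),(55,-31,0)]:
  print("blk",x,y,z,proj(w,[t[0]+x*np.cos(a)-y*np.sin(a),t[1]+x*np.sin(a)+y*np.cos(a),140.3+z]).round(1))
E
```

```text
Hfar+ [164.7  97.1]
Hfar- [340.1  97.1]
H0+ [169.8 150.9]
H0- [335.6 150.9]
bay+ [208.8 128.1]
bay- [296.4 128.1]
blk 55 31 30 [186.  153.1]
blk 55 -31 30 [320.9 153.2]
blk 55 31 0 [198.9 144.1]
blk 55 -31 0 [309.1 144.2]
```

View pics/w11c.png

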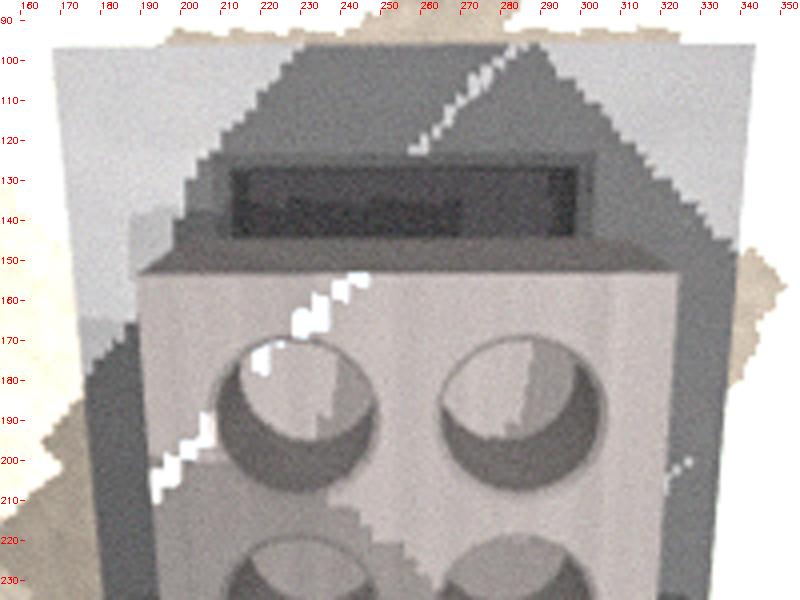

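```bash
python3 g.py 545.7 -249 106 0.135 0
```

```text
t 14.52 p [ 544.4 -249.4  153.8] psi 0.1336 z [-0.001 -0.    -1.   ] F [-0.5  0.3 -5.7] T [ 0.06 -0.    0.  ] g 0.705 q [-0.62  0.54  1.37 -0.    1.23  0.81]
[-0.0, 0.001, -0.001, 0.14, -0.03, 4.78]
```

>>> move_arm:
  series:
    - [0,0,-0.001,0.1,-0.03,1.0,0]
    - [0,0,-0.001,0.14,-0.03,2.4,0]
    - [0,0,-0.001,0.14,-0.03,3.7,0]
    - [0,0,-0.001,0.14,-0.03,4.5,0]
    - [0,0,-0.001,0.14,-0.03,4.7,0]

```text
time_s: 14.93
eef_pos: [545.0, -247.4, 104.6]
ee_rot: [-0.001, 0.998, 0.068, -0.002]
force: [-0.0, 0.8, -5.7]
grip_width: 0.702
```

```bash
python3 g.py 545.7 -249 90 0.135 0;  python3 - <<'E'
from h import *
from rig import capture
c=capture("wrist"); np.savez("wrist12.npz",**c); crop(c,155,85,355,235,4,"w12")
w=c; ps,C=0.135,np.array([545.4,-248.8])
def H(x,y,z): return [C[0]+x*np.cos(ps)-y*np.sin(ps),C[1]+x*np.sin(ps)+y*np.cos(ps),z]
for n,x,y,z in [("Hfar+",80,65,80),("Hfar-",80,-65,80),("bay+",57.5,33.5,80),("bay-",57.5,-33.5,80)]: print(n,proj(w,H(x,y,z)).round(1))
from rig import ctrl
p=ctrl.sense()["eef_pos"]
t=p[:2]-[.3,0];a=.135
for x,y,z in [(55,31,30),(55,-31,30),(55,31,0),(55,-31,0)]:
  print("blk",x,y,z,proj(w,[t[0]+x*np.cos(a)-y*np.sin(a),t[1]+x*np.sin(a)+y*np.cos(a),p[2]-13.4+z]).round(1))
E
```

```text
t 14.93 p [ 545.  -247.4  104.6] psi 0.1355 z [-0.005  0.002 -1.   ] F [-0.   0.8 -5.7] T [-0.01 -0.02 -0.03] g 0.702 q [-0.62  0.59  1.42 -0.    1.13  0.81]
[-0.003, 0.004, 0.001, 0.05, 0.17, 1.46]
Hfar+ [143.4  96.5]
Hfar- [370.4  96.8]
bay+ [200.7 136.3]
bay- [312.9 136.5]
blk 55 31 30 [186.3 152.9]
blk 55 -31 30 [322.2 153.1]
blk 55 31 0 [199.4 143.7]
blk 55 -31 0 [310.3 143.9]
```

View pics/w12.png

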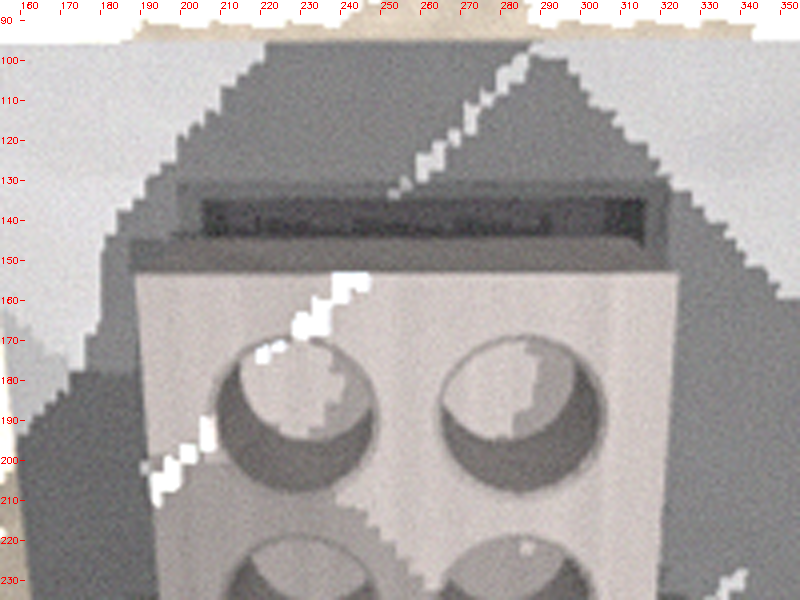

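>>> move_arm:
  series:
    - [-0.003,0.004,0,0.05,0.1,0.1,0]
    - [-0.003,0.004,0,0.06,0.18,0.3,0]
    - [-0.003,0.004,0,0.06,0.18,0.5,0]
    - [-0.003,0.004,0,0.06,0.18,0.6,0]
    - [-0.003,0.004,0,0.06,0.18,0.6,0]

```text
time_s: 15.4
eef_pos: [546.1, -249.5, 99.3]
ee_rot: [0.0, 0.998, 0.068, 0.0]
force: [0.0, -0.4, -6.1]
grip_width: 0.705
```

```bash
python3 g.py 545.7 -249.2 88 0.135 0
```

```text
t 15.4 p [ 546.1 -249.5   99.3] psi 0.1352 z [ 0.001 -0.001 -1.   ] F [ 0.  -0.4 -6.1] T [ 0.02 -0.02  0.02] g 0.705 q [-0.62  0.6   1.42 -0.    1.12  0.81]
[0.001, -0.001, 0.0, -0.03, -0.04, 1.13]
```

>>> move_arm:
  series:
    - [0,0,0,-0.03,-0.03,0.25,0]
    - [0,0,0,-0.03,-0.03,0.5,0]
    - [0,0,0,-0.03,-0.03,0.75,0]
    - [0,0,0,-0.03,-0.03,1.0,0]
    - [0,0,0,-0.03,-0.03,1.1,0]

```text
time_s: 15.82
eef_pos: [545.6, -249.2, 87.8]
ee_rot: [0.0, 0.998, 0.068, 0.0]
force: [0.2, 0.5, -5.5]
grip_width: 0.703
```

```bash
python3 g.py 545.7 -249.2 80 0.135 0;  python3 - <<'E'
from h import *
from rig import capture
c=capture("wrist"); np.savez("wrist13.npz",**c); crop(c,155,85,355,235,4,"w13")
c=capture("side"); np.savez("side13.npz",**c); crop(c,290,80,410,200,6,"s13")
E
```

```text
t 15.82 p [ 545.6 -249.2   87.8] psi 0.1352 z [ 0. -0. -1.] F [ 0.2  0.5 -5.5] T [ 0.    0.04 -0.01] g 0.703 q [-0.62  0.61  1.43 -0.    1.09  0.81]
[0.001, -0.0, 0.0, 0.01, 0.01, 0.78]
```

View pics/w13.png

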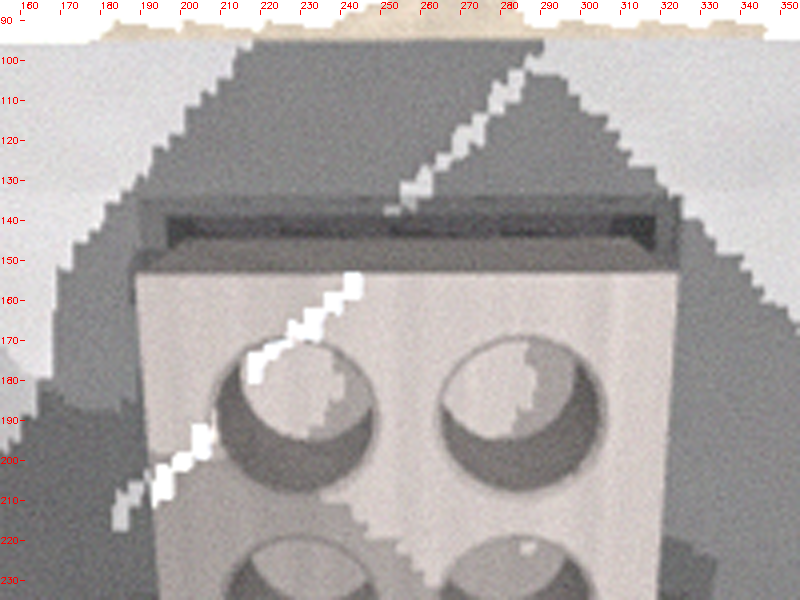

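View pics/s13.png

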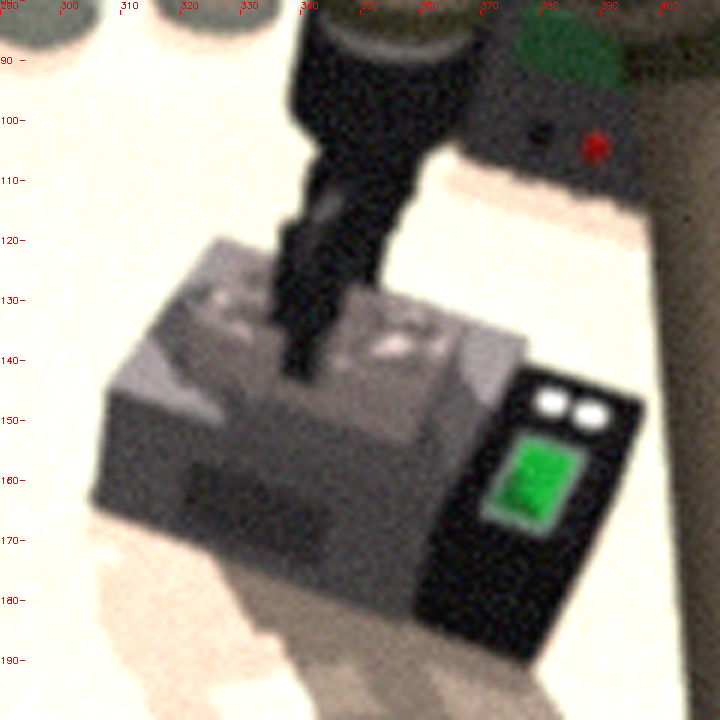

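>>> move_arm:
  series:
    - [0,0,0,0,0,0.2,0]
    - [0,0,0,0,0,0.4,0]
    - [0,0,0,0,0,0.6,0]
    - [0,0,0,0,0,0.75,0]
    - [0,0,0,0,0,0.8,0]

```text
time_s: 16.33
eef_pos: [545.5, -249.1, 79.6]
ee_rot: [0.0, 0.998, 0.068, -0.0]
force: [-1.1, -0.3, -5.5]
grip_width: 0.705
```

>>> move_arm:
  series:
    - [0,0,0,0,0,0.06,0]
    - [0,0,0,0,0,0.12,0]
    - [0,0,0,0,0,0.15,0]

```text
time_s: 16.58
eef_pos: [545.5, -249.1, 78.1]
ee_rot: [0.0, 0.998, 0.068, -0.0]
force: [0.4, -0.0, -5.6]
grip_width: 0.708
```

>>> move_arm:
  series:
    - [0,0,0,0,0,0.06,0]
    - [0,0,0,0,0,0.12,0]
    - [0,0,0,0,0,0.15,0]

```text
time_s: 16.83
eef_pos: [545.6, -249.2, 77.5]
ee_rot: [0.0, 0.998, 0.068, 0.0]
force: [-4.9, 2.6, 7.1]
grip_width: 0.703
```

```bash
python3 g.py 545.5 -249.1 75 0.135 0
```

```text
t 16.83 p [ 545.6 -249.2   77.5] psi 0.1353 z [ 0.    -0.001 -1.   ] F [-4.9  2.6  7.1] T [ 0.65  0.78 -0.01] g 0.703 q [-0.62  0.63  1.44 -0.    1.07  0.81]
[0.001, -0.0, 0.0, -0.01, -0.01, 0.25]
```

>>> move_arm:
  series:
    - [0,0,0,0,0,0,0.73]
    - [0,0,0,0,0,0,0.8]
    - [0,0,0,0,0,0,0.9]
    - [0,0,0,0,0,-0.5,0.95]

```text
time_s: 17.17
eef_pos: [545.4, -249.0, 82.1]
ee_rot: [0.0, 0.998, 0.068, -0.0]
force: [-0.2, 0.4, -1.0]
grip_width: 0.954
```

>>> move_arm:
  series:
    - [0,0,0,0,0,-2,0.95]
    - [0,0,0,0,0,-4,0.6]
    - [0,0,0,0,0,-6,0.3]
    - [0,0,0,0,0,-8,0]
    - [0,0,0,0,0,-8,0]

```text
time_s: 17.58
eef_pos: [546.9, -250.0, 166.7]
ee_rot: [0.002, 0.998, 0.068, 0.003]
force: [0.7, -0.4, 0.7]
grip_width: 0.392
```

```bash
python3 g.py 545.5 -249.1 120 0.135 0;  python3 - <<'E'
from h import *
from rig import capture
c=capture("wrist"); np.savez("wrist14.npz",**c); crop(c,100,50,400,350,2,"w14")
c=capture("side"); np.savez("side14.npz",**c); crop(c,290,80,410,200,6,"s14")
E
```

```text
t 17.58 p [ 546.9 -250.   166.7] psi 0.1354 z [ 0.006 -0.005 -1.   ] F [ 0.7 -0.4  0.7] T [ 0.06 -0.03  0.02] g 0.392 q [-0.62  0.53  1.35 -0.    1.25  0.81]
[0.005, -0.005, 0.0, -0.15, -0.13, 4.67]
```

View pics/w14.png

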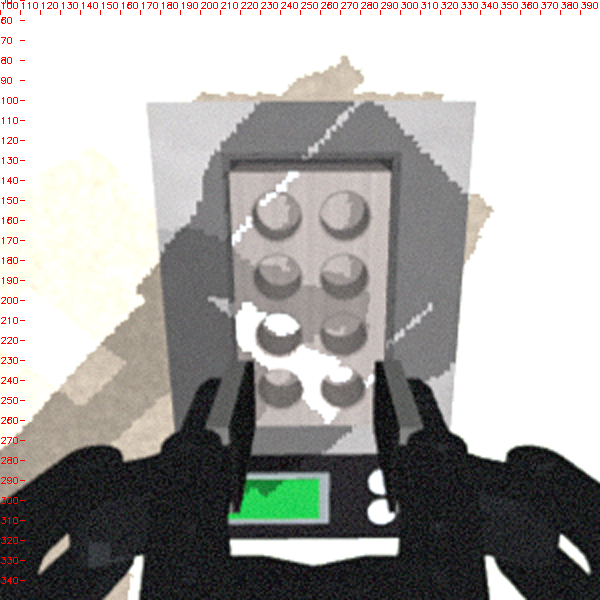

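View pics/s14.png

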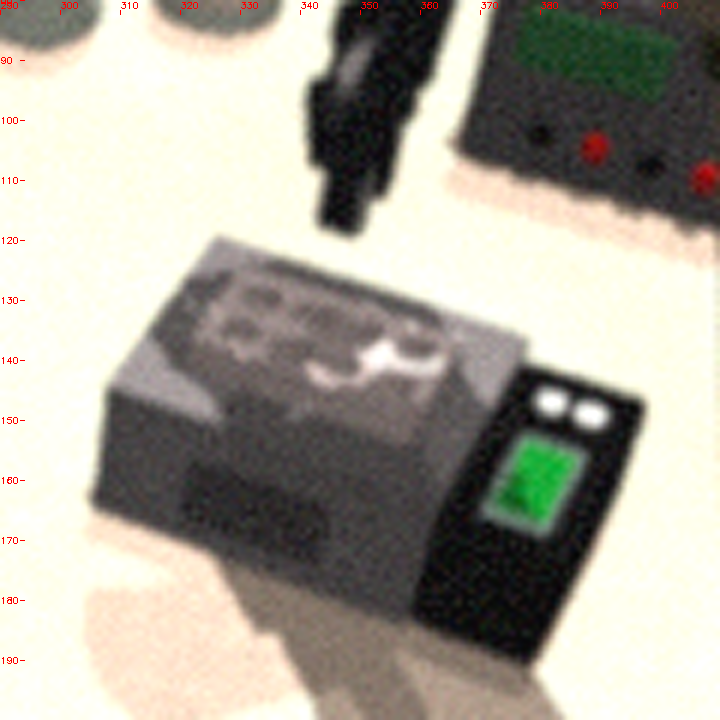

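```bash
python3 - <<'E'
from fit2 import *
w=np.load("wrist14.npz"); crop(w,200,115,320,275,4,"w14c")
E
python3 g.py 545.6 -249.2 105 0.135 0
```

```text
t 17.68 p [ 545.7 -249.2  162.7] psi 0.1353 z [ 0.001 -0.001 -1.   ] F [ 0.1 -0.1 -0. ] T [0.02 0.06 0.  ] g 0.212 q [-0.62  0.53  1.36 -0.    1.25  0.81]
[0.001, -0.001, 0.0, -0.01, -0.01, 5.77]
```

View pics/w14c.png

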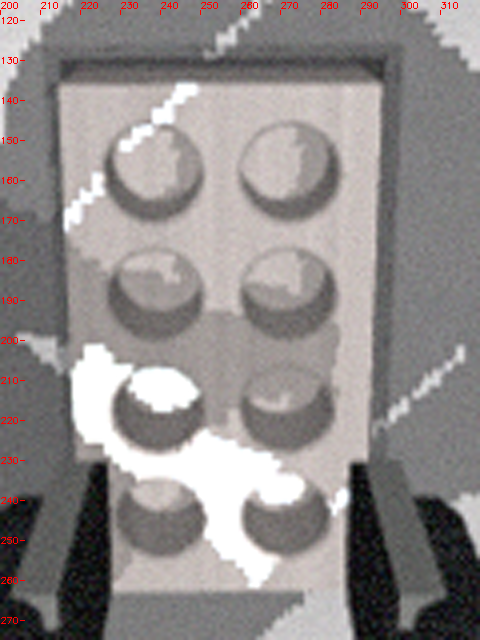

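>>> move_arm:
  series:
    - [0,0,0,0,0,0.8,0]
    - [0,0,0,0,0,2.2,0]
    - [0,0,0,0,0,3.8,0]
    - [0,0,0,0,0,5.2,0]
    - [0,0,0,0,0,5.7,0]
  grip_force: 20

```text
time_s: 18.1
eef_pos: [544.4, -248.3, 102.0]
ee_rot: [-0.001, 0.998, 0.068, -0.002]
force: [-0.0, 0.8, -0.1]
grip_width: 0.003
```

```bash
python3 g.py 545.5 -249.1 95 0.135 0;  python3 - <<'E'
from h import *
from rig import capture
c=capture("wrist"); np.savez("wrist15.npz",**c); crop(c,150,80,400,330,2,"w15")
E
```

```text
t 18.1 p [ 544.4 -248.3  102. ] psi 0.1353 z [-0.004  0.002 -1.   ] F [-0.   0.8 -0.1] T [0.04 0.01 0.  ] g 0.003 q [-0.62  0.6   1.42 -0.    1.13  0.81]
[-0.003, 0.003, 0.0, 0.1, 0.1, 0.7]
```

View pics/w15.png

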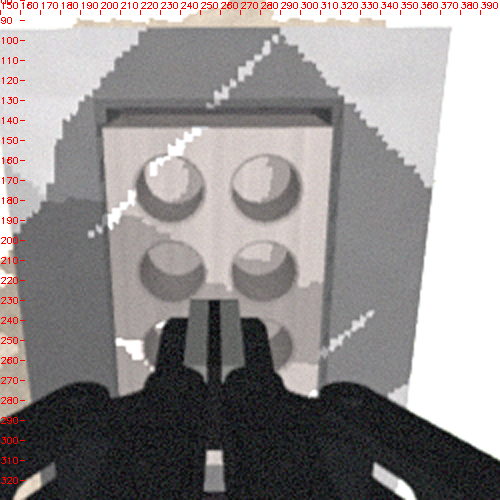

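Fingers shut, centred over the web between wells. Lower slowly to contact.

>>> move_arm:
  series:
    - [-0.003,0.003,0,0.1,0.1,0.2,0]
    - [-0.003,0.003,0,0.1,0.1,0.4,0]
    - [-0.003,0.003,0,0.1,0.1,0.6,0]
    - [-0.003,0.003,0,0.1,0.1,0.75,0]
    - [-0.003,0.003,0,0.1,0.1,0.85,0]

```text
time_s: 18.57
eef_pos: [545.7, -249.3, 94.0]
ee_rot: [0.0, 0.998, 0.068, 0.0]
force: [-1.0, -0.0, 6.5]
grip_width: -0.006
```

>>> move_arm:
  series:
    - [0,0,0,0,0,0.06,0]
    - [0,0,0,0,0,0.12,0]
    - [0,0,0,0,0,0.18,0]
    - [0,0,0,0,0,0.24,0]
    - [0,0,0,0,0,0.3,0]

```text
time_s: 18.98
eef_pos: [545.8, -249.4, 92.2]
ee_rot: [0.001, 0.998, 0.068, 0.0]
force: [-4.3, 2.0, 8.4]
grip_width: 0.001
```

>>> move_arm:
  series:
    - [0,0,0,0,0,0.06,0]
    - [0,0,0,0,0,0.12,0]
    - [0,0,0,0,0,0.18,0]
    - [0,0,0,0,0,0.24,0]
    - [0,0,0,0,0,0.3,0]

```text
time_s: 19.4
eef_pos: [546.0, -249.5, 90.2]
ee_rot: [0.001, 0.998, 0.068, 0.001]
force: [-3.0, 0.5, 7.9]
grip_width: -0.001
```

>>> move_arm:
  series:
    - [0,0,0,-0.02,0,0.1,0]
    - [0,0,0,-0.03,-0.02,0.2,0]
    - [0,0,0,-0.03,-0.02,0.3,0]
    - [0,0,0,-0.03,-0.02,0.4,0]
    - [0,0,0,-0.03,-0.02,0.5,0]

```text
time_s: 19.82
eef_pos: [546.0, -249.5, 86.3]
ee_rot: [0.001, 0.998, 0.068, 0.001]
force: [-3.1, 2.1, 8.6]
grip_width: -0.0
```

>>> move_arm:
  series:
    - [0,0,0,-0.02,0,0.1,0]
    - [0,0,0,-0.03,-0.02,0.2,0]
    - [0,0,0,-0.03,-0.02,0.3,0]
    - [0,0,0,-0.03,-0.02,0.4,0]
    - [0,0,0,-0.03,-0.02,0.5,0]

```text
time_s: 20.23
eef_pos: [546.0, -249.5, 82.4]
ee_rot: [0.002, 0.998, 0.068, 0.002]
force: [-2.4, 1.3, 7.6]
grip_width: 0.001
```

```bash
python3 g.py 545.5 -249.1 80 0.135 0
```

```text
t 20.23 p [ 546.  -249.5   82.4] psi 0.1356 z [ 0.004 -0.004 -1.   ] F [-2.4  1.3  7.6] T [0.33 0.47 0.03] g 0.001 q [-0.62  0.62  1.44 -0.    1.08  0.81]
[0.004, -0.003, 0.001, -0.05, -0.05, 0.24]
```

>>> move_arm:
  series:
    - [0.003,-0.003,0,-0.03,-0.02,0.08,0]
    - [0.003,-0.003,0,-0.03,-0.02,0.16,0]
    - [0.003,-0.003,0,-0.03,-0.02,0.24,0]
    - [0.003,-0.003,0,-0.03,-0.02,0.3,0]
    - [0.003,-0.003,0,-0.03,-0.02,0.35,0]

```text
time_s: 20.65
eef_pos: [546.0, -249.5, 80.0]
ee_rot: [0.001, 0.998, 0.068, 0.001]
force: [-2.0, 2.6, 13.6]
grip_width: 0.0
```

>>> move_arm:
  series:
    - [0,0,0,0,0,0.06,0]
    - [0,0,0,0,0,0.12,0]
    - [0,0,0,0,0,0.16,0]

```text
time_s: 20.9
eef_pos: [546.2, -249.6, 80.0]
ee_rot: [0.001, 0.998, 0.068, 0.001]
force: [-5.6, 4.0, 16.9]
grip_width: 0.0
```

>>> move_arm:
  series:
    - [0,0,0,-0.02,-0.02,0.1,0]
    - [0,0,0,-0.02,-0.02,0.2,0]
    - [0,0,0,-0.02,-0.02,0.25,0]

```text
time_s: 21.15
eef_pos: [546.2, -249.7, 79.9]
ee_rot: [0.002, 0.998, 0.068, 0.001]
force: [-8.9, 4.9, 24.5]
grip_width: 0.004
```

>>> move_arm:
  series:
    - [0,0,0,0,0,-0.5,0]
    - [0,0,0,0,0,-2,0]
    - [0,0,0,0,0,-5,0]
    - [0,0,0,0,0,-8,0]
    - [0,0,0,0,0,-11,0]

```text
time_s: 21.57
eef_pos: [545.7, -249.2, 191.0]
ee_rot: [0.002, 0.998, 0.068, 0.001]
force: [0.4, 0.6, -0.9]
grip_width: -0.004
```

```bash
python3 g.py 500 -100 250 0.135 0;  python3 - <<'E'
from h import *
from rig import capture
c=capture("wrist"); np.savez("wrist16.npz",**c); crop(c,150,80,350,300,3,"w16")
c=capture("side"); np.savez("side16.npz",**c); crop(c,290,100,410,200,6,"s16")
E
```

```text
t 21.57 p [ 545.7 -249.2  191. ] psi 0.1362 z [ 0.003 -0.003 -1.   ] F [ 0.4  0.6 -0.9] T [-0.01  0.02  0.03] g -0.004 q [-0.62  0.51  1.32 -0.    1.31  0.81]
[0.004, -0.002, 0.001, -2.49, -15.38, -5.96]
```

View pics/w16.png

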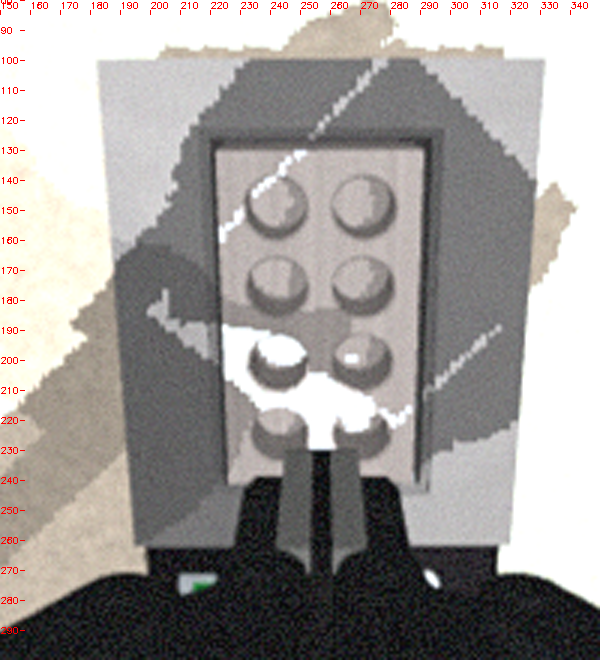

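View pics/s16.png

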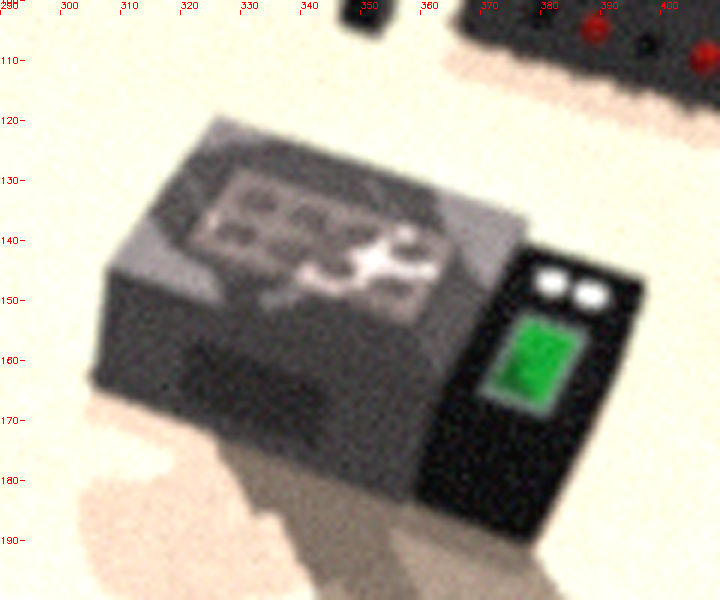

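>>> move_arm:
  series:
    - [0,0,0,-1,-2,-2,0]
    - [0,0,0,-2,-5,-4,0]
    - [0,0,0,-2.5,-8,-5,0]
    - [0,0,0,-2.5,-10,-5,0]
    - [0,0,0,-2.5,-10,-5,0]

```text
time_s: 22.08
eef_pos: [508.2, -151.3, 244.1]
ee_rot: [0.005, 0.998, 0.069, 0.005]
force: [0.3, 0.6, -1.7]
grip_width: 0.006
```

>>> move_arm:
  series:
    - [0,0,0,0,0,0,0]
    - [0,0,0,0,0,0,0]

```text
time_s: 22.25
eef_pos: [508.2, -151.5, 243.5]
ee_rot: [0.004, 0.998, 0.07, 0.005]
force: [-0.0, -0.4, -0.9]
grip_width: 0.003
```

```bash
python3 - <<'E'
from h import *
from rig import capture
c=capture("side"); crop(c,0,0,512,384,1,"s17")
c=capture("top"); crop(c,0,0,512,384,1,"t17")
E
python3 g.py 500 -100 250 .135 0
```

```text
t 22.35 p [ 508.3 -152.   243.4] psi 0.1382 z [ 0.011 -0.008 -1.   ] F [ 0.  -0.9 -0.7] T [ 0.03  0.07 -0.  ] g 0.001 q [-0.51  0.31  1.47 -0.    1.35  0.92]
[0.009, -0.009, 0.003, -0.09, -5.26, -0.71]
```

View pics/s17.png

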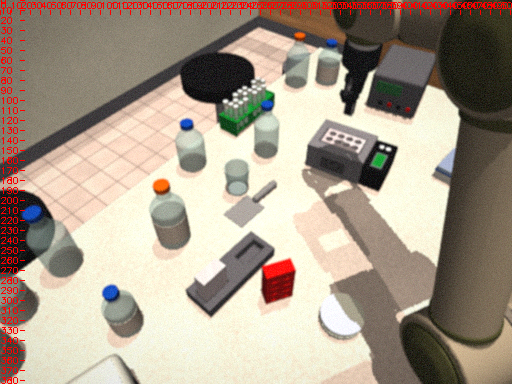

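View pics/t17.png

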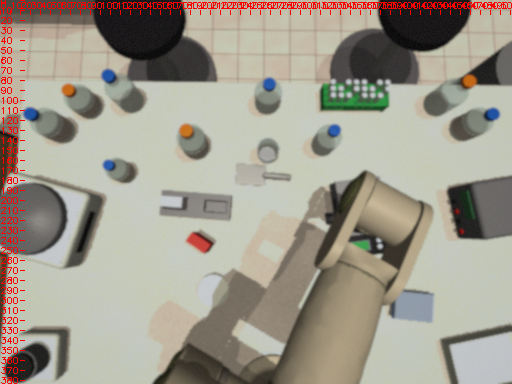

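The side view shows the block flush in the bay (pixel 343,138) and the small block still in its pocket (212,275). The beaker, bottles and red block have not moved, and the arm is clear of everything.

```bash
python3 -c "
from rig import job; print(job.finish_job())"
```

```text
the job is handed in; nothing more can be done
None
```

The block is in the heater bay, wells up and pressed flush. I handed the job in at about 22 s of the 58 s allowed.

**What I did:**
1. I lifted the tall block from its rack pocket, with the tool leaning 25° so it could be turned. I laid it flat on the bare bench with its wells up and let go.
2. I took it again from above across its 62 mm sides, set it in the bay and released it on the raised platen.
3. I pressed its centre with the fingers shut until the platen stopped.

**Last checks:**
- **Flush:** at the stop the fingertips read z = 79.9–80.0 mm, against the heater's top at 80 mm. The reading stayed there as the press rose from about 8 N to 24.5 N.
- **Pictures:** the side and wrist views show the block level, inside the bay and flush. The small block is still in its pocket, the bystanders are upright and unmoved, and the arm is clear of everything.
- **Forces:** no reading between moves passed 25 N at the wrist.

**Disagreements:** the cameras differed by 2–5 mm in y at times. For the block on the bench I relied on where I had let go of it and on the wrist view. Over the bay I aligned the block to the heater within the same wrist picture. It went in without touching the sides, and no check failed.

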